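# Turn a sample tube level on the trough rim and lay it in the mixer

### The arm

A 7-joint arm with a two-finger parallel gripper is mounted at the origin on the work surface. World frame = base frame: x ahead of the robot, y to its left, z up, the work surface at z = 0. Lengths are in m, angles in rad, forces in N, time in s.
With the tool pointing down it reaches from about 0.35 to 0.9 m from the base axis. Payload 8.1 kg.
Tool frame: the origin (TCP) lies midway between the tips of the shut fingers; the grasp point (between the pads) lies 19 mm behind it (arm.pinch_z is the distance from the TCP to the grasp point, in m); z points along the fingers, y is the direction in which the jaws open and shut (so a half turn about z gives the same grasp; the last joint's range is limited). The gripper opens to 92 mm and grips with 3 to 60 N. Pads are 19 mm wide; open, the fingers measure 130 mm over their backs; the gripper's body (75 mm by 190 mm) begins 47 mm behind the grasp point.
Start: joints at [-1.26, 0.434, 0.025, 1.573, -0.012, 1.134, -0.075], TCP at [0.251, 0.572, 0.189] pointing down, gripper open.
Joint ranges: [-2.62, 2.62], [-0.44, 2.09], [-1.27, 1.32], [0.08, 2.57], [-1.32, 4.46], [0.12, 2], [-2.74, 2.74]. Speed limits (rad/s): [2.22, 2.22, 3.01, 3.01, 3.14, 3.14, 3.14].

### API

Orientations are given as a rotation vector (axis times angle).
In Python, from cell import arm, eyes gives the robot as it stands.
- The arm moves only by the tool apply_moves, never from a script. Its argument "targets" is one flat list of numbers, 5 for each row, row after row: the closure, from 0 (fully open) to 1 (shut), then the shift along the tool's x, y, z each as a share of 40 cm, from -1 to 1, then the turn about the tool's z as a share of pi/2 rad, from -1 to 1. A call has 1 to 20 rows; each row shifts and turns the commanded pose from where the row before left it, along the tool's axes as they then stand; what a row does not reach is not made up. A row lasts 1/8 s, in which the tool goes at most 62.5 mm and 10.7 degrees, less where a joint would pass 70% of its speed; a pose out of reach is approached as far as the arm can. A call with a number of a shift or a turn outside -1 to 1 is refused whole. A call with a gripper value outside its range is refused whole. The fingers move at their own pace and stop on an object; "grip_force" is the grip in N (left out, the last holds). Time passes only in rows, so rows that do not move let the fingers close. It gives the time, the measured TCP pose, the force and the opening at its end, in the units of the state.
- arm.observe(): the state, without advancing time (a new reading comes with each control period).
- eyes.get_image(name): name is "side" or "top"; returns the picture (400x640x3 uint8, red, green, blue); there is no depth.
- eyes.camera_params(name): a dict with "camera_matrix" (3x3 intrinsics, pixels), "xyz" and "attitude" of the camera in the world. Camera axes: x right, y down, z forward; pixel columns grow to the right and rows downward; lengths in m; the calibration is good to about 2 mm. A picture is of the moment at which its call begins. camera_params takes no time and is no camera call.
- arm.sign_off(): hands the job in, once; it reports no verdict.
The state is a dict: "clock": time; "joints": joint angles; "dq": joint speeds; "joint_efforts": joint torques, N m; "position": TCP position; "ee_rot": TCP orientation; "force": force on the tool from outside, world axes, zero at the start; "ft_torque": the same for the moment, N m; "width": opening from 0.0 (shut) to 1.0 (fully open).
Only numpy, scipy, OpenCV 4.12 (cv2) and the standard library are available. Lean on these libraries where they do the work, as an engineer would, in place of code of your own. Each camera call takes 0.05 s, during which the arm holds its last target.

### The job

Pick up the longest of the sample tubes by its cap end, hang its lower part just inside the near wall of the steel staining trough and push it against that wall's rim so that the tube swings level in your fingers. Carry it level to the white mixer, lower it gently into the two V forks so that its middle lies between them, and let go only once it is lying there. Leave the short tube standing.

Things in the scene. Friction and masses are not known exactly. Their poses are not given: they have to be found in the camera images.
- long_tube: Longest sample tube: opaque white plastic cylinder with grey screw cap, 30 mm in diameter throughout (cap too), 140 mm long (cap = last 16 mm), about 80 g, standing loose on the bench. Origin: its middle, on the axis, 70 mm above its bottom (also centre of mass); z along it, bottom to cap. Held between pads it turns under a push of a few newtons at its lower part and stays at that angle.
- trough: Fixed steel trough, an open box 200 (x) x 240 (y) mm, 65 high, walls 6 thick, inner floor 6 above the bench. Origin: centre of its underside; x level, away from the robot. The near wall's middle is at x = -97 mm; its top edge is the rim. From x = -94 to +30 it is empty; beyond is a slide rack, wire handle 77 high. For 120 mm before the middle of the near wall only low things (under 32 mm) lie on the bench.
- mixer: Fixed white tube mixer, 150 (x) x 170 (y) mm, that does not move. On top two steel forks, 90 degree V mouths 59 mm wide at the top, each 8 thick, at x = -20 and +20 mm. Origin: centre of its underside; x level, along the seated tube, away from the robot. Seated tube's axis: y = 0, 83 mm above the bench; fork tips 92, V bottoms 62, machine top 48 (mm). Cap either way; tube ends stick out freely.
- short_tube: A sample tube of the same make but only 80 mm long, 30 mm in diameter, standing loose on the bench, to be left standing. Origin: its middle, on the axis; z up along it. It, the long tube and an amber jar stand near one another; which stands where varies.

How it is judged:
By the outcome, as a careful person would: the job done as asked, in the order asked, and still so for the second after the job is handed in, with the robot touching nothing.
It also fails if it takes over 51 s, if anything falls off the work surface, if the arm or the gripper's body presses on something with over 40 N, if the wrist force passes 120 N, or if a joint passes its speed limit or range.

## Working session

There is one attempt and no reset: what is moved stays moved. The work goes in short steps, Python scripts to look and compute and a tool call to move; the robot and the scene stay as the last step left them, time stands still between calls to the robot, and variables do not carry over. Pictures are saved under pics/ and viewed, and the job is handed in when it is done.

Besides the shell and the picture viewer there is one more tool, called after "Request:" as name(argument=value, ...) on one line, values as JSON. apply_moves: Moves the arm, as the interface text tells. Its arguments: {"type":"object","properties":{"targets":{"type":"array"},"grip_force":{"type":"number"}},"required":["targets"]}

```bash
ls; mkdir -p pics
python3 - <<'E'
from cell import arm, eyes
import cv2
for n in("side","top"):
    im=eyes.get_image(n); cv2.imwrite(f"pics/{n}0.png",im[:,:,::-1]); print(n,eyes.camera_params(n))
print(arm.observe(), arm.pinch_z)
E
```

```text
pics
side {'camera_matrix': array([[372.28193606,   0.        , 314.00652505],
       [  0.        , 372.28193606, 206.23247547],
       [  0.        ,   0.        ,   1.        ]]), 'xyz': array([ 0.28916432, -0.59746874,  0.51782779]), 'attitude': array([-2.12987604,  0.45146476, -0.23373823])}
top {'camera_matrix': array([[393.46096491,   0.        , 320.10968363],
       [  0.        , 393.46096491, 198.93892828],
       [  0.        ,   0.        ,   1.        ]]), 'xyz': array([0.45038064, 0.01592217, 0.89479113]), 'attitude': array([-2.13069309,  2.15274884, -0.14737184])}
{'clock': 0.1, 'joints': array([-1.25961757,  0.43517916,  0.02495393,  1.57399375, -0.01161726,
        1.13400291, -0.07511758]), 'dq': array([-0.00012937, -0.00199745, -0.00148741, -0.00250381, -0.0006993 ,
        0.00180963, -0.00173086]), 'joint_efforts': array([ 3.32900774e-03, -6.69123030e+01,  9.88328196e-01, -3.15147865e+01,
       -6.04429864e-02,  3.74682841e-02,  1.57739515e-05]), 'position': array([0.25112597, 0.57177147, 0.18851197]), 'ee_rot': array([-6.45413582e-01, -3.07438618e+00,  2.23933125e-03]), 'force': array([ 0.57566254, -0.41828126, -0.09484487]), 'ft_torque': array([ 0.0276336 ,  0.01010889, -0.01261253]), 'width': 1.0014908326314917} 0.0188
```

View pics/side0.png

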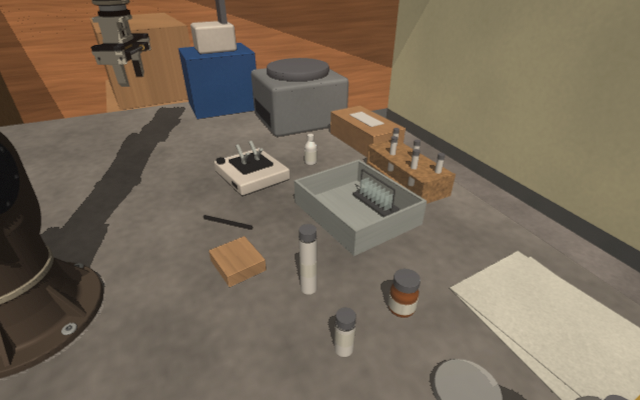

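View pics/top0.png

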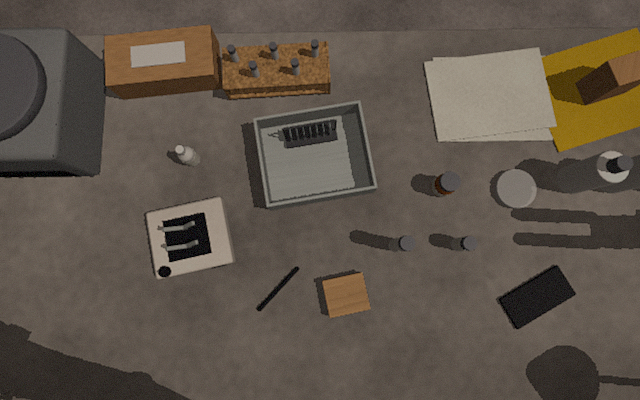

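The side view shows the long tube at about (308,260), with its cap at (308,233). The short tube is at (345,332) and the jar at (404,292). In the top view, the trough is at about (315,155), the mixer at about (190,237), the long tube's cap at about (407,242) and the short tube's cap at about (469,242). Next I'll measure these.

```bash
cat > h.py <<'E'
import numpy as np, cv2
from scipy.spatial.transform import Rotation as R
from cell import arm, eyes
def ray(n,uv):
    p=eyes.camera_params(n); K=p["camera_matrix"]
    d=R.from_rotvec(p["attitude"]).apply(np.linalg.inv(K)@np.array([uv[0],uv[1],1.]))
    return p["xyz"],d
def plane(n,uv,z):
    o,d=ray(n,uv); return o+d*(z-o[2])/d[2]
def proj(n,P):
    p=eyes.camera_params(n); c=R.from_rotvec(p["attitude"]).inv().apply(np.atleast_2d(P)-p["xyz"])
    q=(p["camera_matrix"]@c.T).T; return q[:,:2]/q[:,2:]
E
python3 - <<'E'
from h import *
t=cv2.imread("pics/top0.png"); s=cv2.imread("pics/side0.png")
def crop(im,x,y,w,h,k,name): cv2.imwrite(name,cv2.resize(im[y:y+h,x:x+w],None,fx=k,fy=k,interpolation=cv2.INTER_CUBIC))
crop(t,130,185,130,100,6,"pics/tm.png")
crop(t,240,90,150,125,5,"pics/tt.png")
crop(t,340,160,150,100,5,"pics/tb.png")
crop(s,200,130,240,180,3,"pics/sm.png")
E
```

```text
(no output)
```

View pics/tm.png

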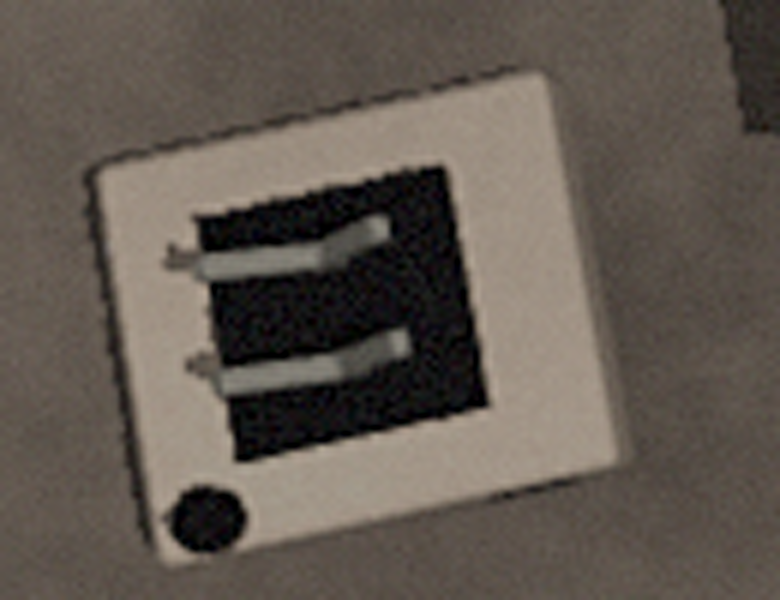

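View pics/tt.png

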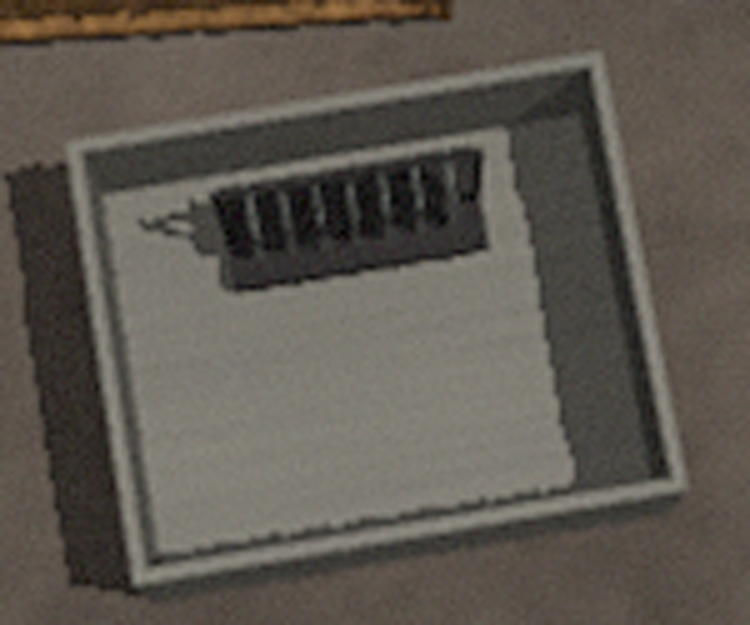

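View pics/tb.png

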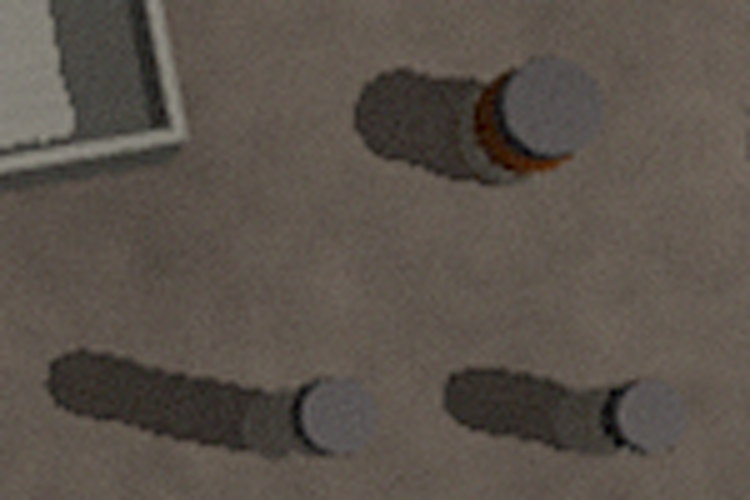

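View pics/sm.png

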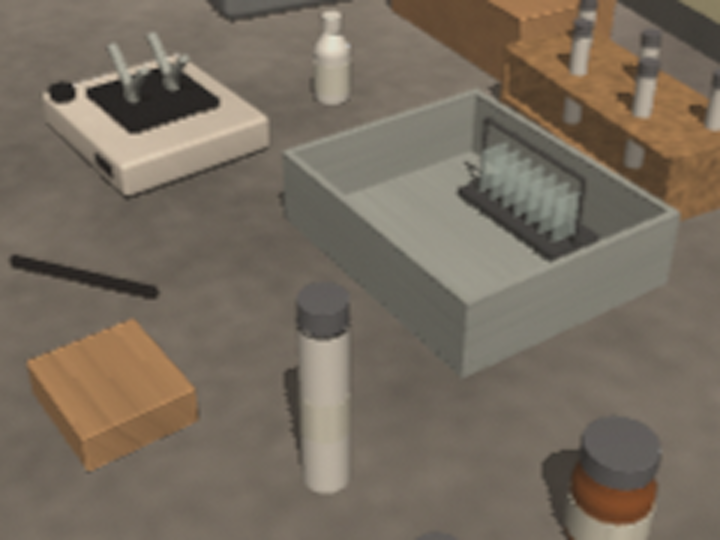

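Run:
```python
from h import *
np.set_printoptions(precision=4,suppress=True)
t=cv2.imread("pics/top0.png"); s=cv2.imread("pics/side0.png")
hsv=cv2.cvtColor(t,cv2.COLOR_BGR2HSV)
def f(pts,k,off): return (np.array(pts)+.5)/k-.5+np.array(off)
for nm,pts,z,dim in (("mixer",f([(95,170),(545,72),(618,462),(160,562)],6,(130,185)),.048,(.15,.17)),("trough",f([(70,147),(600,57),(685,488),(137,583)],5,(240,90)),.065,(.2,.24))):
    P=np.array([plane("top",q,z) for q in pts]); c=P.mean(0)
    l=[np.linalg.norm(P[i]-P[(i+1)%4]) for i in range(4)]
    xa=(P[0]+P[1]-P[2]-P[3])[:2]; ya=(P[0]+P[3]-P[1]-P[2])[:2]
    print(nm,c,l,"yaw",np.degrees(np.arctan2(xa[1],xa[0])),np.degrees(np.arctan2(-ya[0],ya[1])))
# mixer reproject side
for n,u,z in(("long",(337,415),.14),("short",(650,414),.08)):
    c=f([u],5,(340,160))[0]; print(n,c,plane("top",c,z))
print("sideproj long", proj("side",np.vstack([plane("top",f([(337,415)],5,(340,160))[0],.14)*[1,1,0],plane("top",f([(337,415)],5,(340,160))[0],.14)])))
for q in [(308.3,294-1)]: print(plane("side",q,0))
# precise cap blobs
g=cv2.GaussianBlur(t,(3,3),0).astype(int)
m=((g[...,0]-g[...,2])>0).astype(np.uint8)
sub=m[160:260,340:490]
n,_,st,ce=cv2.connectedComponentsWithStats(sub)
for i in range(1,n):
    if st[i,4]>60: print(st[i],ce[i]+[340,160])
gs=cv2.GaussianBlur(s,(3,3),0).astype(int)
# fork tips side view
print(proj("side",np.array([[0.6,0.3,.092]])))
```

```text
mixer [0.4953 0.3061 0.048 ] [np.float64(0.16592340216258794), np.float64(0.14351960983349993), np.float64(0.1648342334508141), np.float64(0.14299922482247493)] yaw 12.200606775213702 11.773717759388736
trough [0.6741 0.0343 0.065 ] [np.float64(0.2371887820176776), np.float64(0.19636291848059415), np.float64(0.23735559095842426), np.float64(0.19633433419925164)] yaw 9.246423261335138 9.319149540908633
long [407.  242.6] [ 0.4755 -0.1428  0.14  ]
short [469.6 242.4] [ 0.4766 -0.2837  0.08  ]
sideproj long [[308.0486 287.4822]
 [306.9646 228.1419]]
[ 0.4705 -0.1556  0.    ]
[[286.1808 140.8033]]
```

Run:
```python
from h import *
def T(c,yaw,p):
    p=np.array(p,float); y=np.radians(yaw); M=np.array([[np.cos(y),-np.sin(y),0],[np.sin(y),np.cos(y),0],[0,0,1]]); return p@M.T+[c[0],c[1],0]
mix=(.4953,.3061);my=12.; tr=(.6741,.0343);ty=9.3
pts=[(mix,my,[(sx*.075,sy*.085,.048)for sx in(-1,1)for sy in(-1,1)]+[(x+e,sy*.0295,.092) for x in(-.02,.02) for e in (-.004,.004) for sy in(-1,1)]+[(x,0,.062) for x in(-.024,-.016,.016,.024)]),
(tr,ty,[(sx*.1,sy*.12,.065)for sx in(-1,1)for sy in(-1,1)]+[(sx*.094,sy*.114,.065)for sx in(-1,1)for sy in(-1,1)])]
pts.append(((.4755,-.1428),0,[(0,0,.14),(.015,0,.14),(-.015,0,.14),(0,.015,.14),(0,-.015,.14),(0,-.015,0),(-.015,0,0)]))
for n,crops in (("top",[(130,185,130,100,6),(240,90,150,125,5)]),("side",[(205,130,95,70,8),(280,150,160,150,4)])):
    im=cv2.imread(f"pics/{n}0.png")
    for j,(x,y,w,h,k) in enumerate(crops):
        c=cv2.resize(im[y:y+h,x:x+w],None,fx=k,fy=k,interpolation=cv2.INTER_CUBIC)
        for cc,yy,pp in pts:
            for q in proj(n,T(cc,yy,pp)):
                cv2.circle(c,tuple(int(round(v)) for v in ((q-[x,y]+.5)*k-.5)),2,(0,0,255),-1)
        cv2.imwrite(f"pics/ov_{n}{j}.png",c)
o=arm.observe(); print(R.from_rotvec(o["ee_rot"]).as_matrix())
```

```text
[[-9.15577362e-01  4.02141599e-01 -4.78318615e-04]
 [ 4.02141869e-01  9.15576363e-01 -1.35635102e-03]
 [-1.07507951e-04 -1.43419623e-03 -9.99998966e-01]]
```

View pics/ov_top0.png

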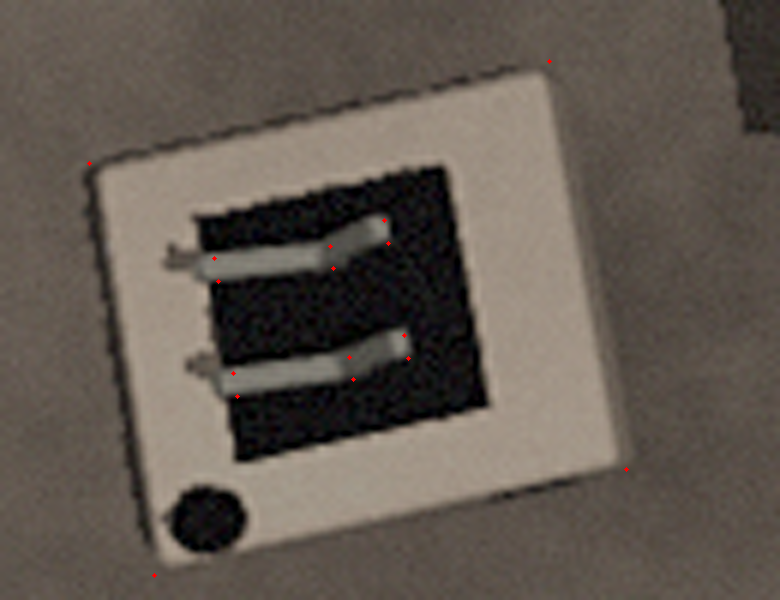

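View pics/ov_top1.png

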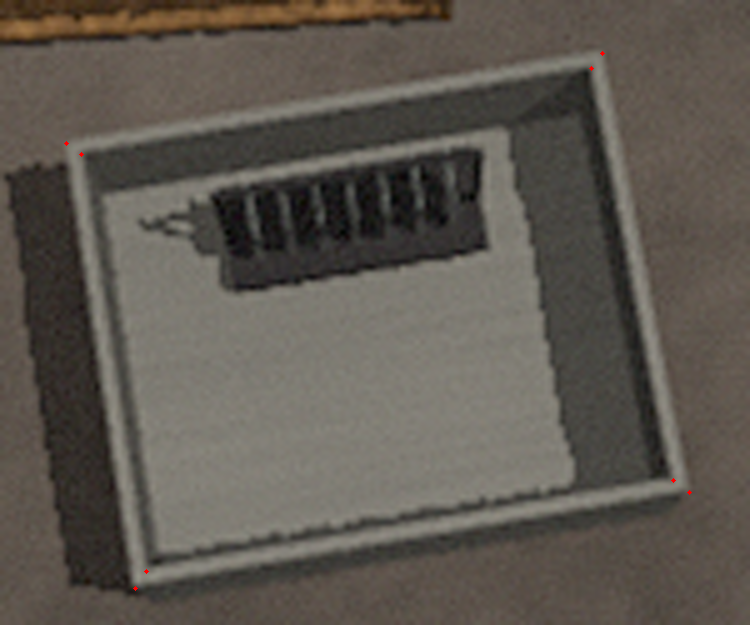

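View pics/ov_side0.png

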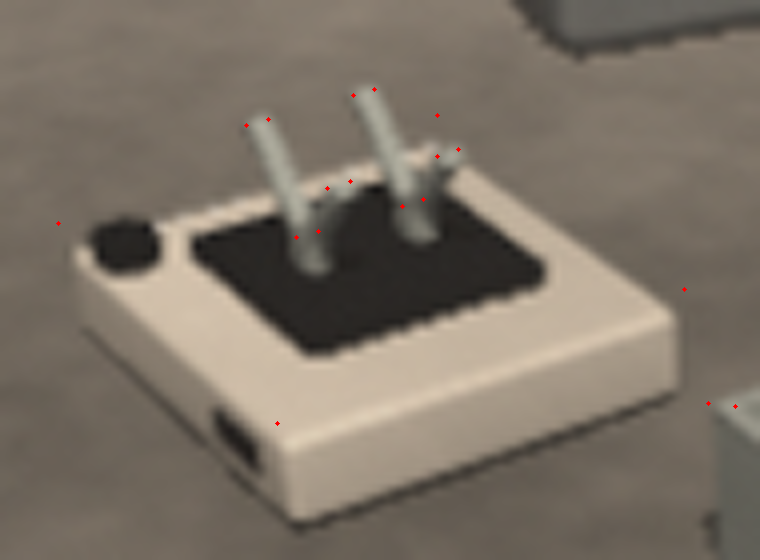

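View pics/ov_side1.png

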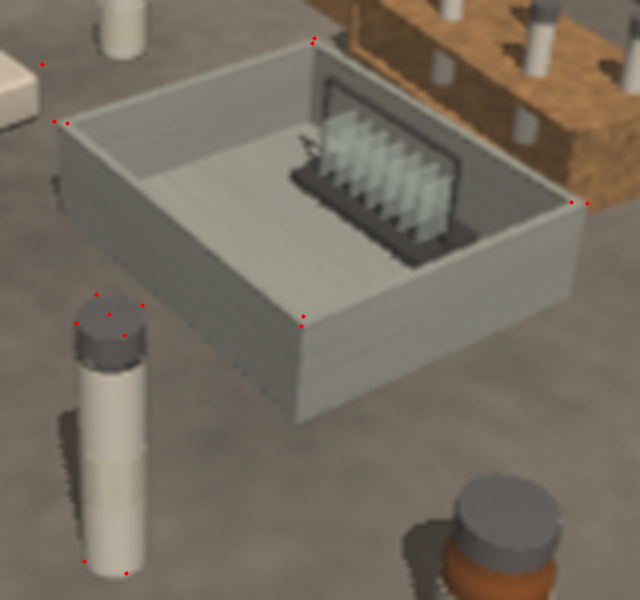

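```bash
cat > ov.py <<'E'
from h import *
import sys
def T(c,yaw,p):
    p=np.array(p,float); y=np.radians(yaw); M=np.array([[np.cos(y),-np.sin(y),0],[np.sin(y),np.cos(y),0],[0,0,1]]); return p@M.T+[c[0],c[1],0]
mix=(.4957,.3088);my=12.
L=[]
for x in(-.024,-.016,.016,.024): L.append([(x,.0295,.092),(x,0,.0625),(x,-.0295,.092)])
zz=.040
L.append([(-.075,-.085,zz),(.075,-.085,zz),(.075,.085,zz),(-.075,.085,zz),(-.075,-.085,zz)])
L.append([(-.075,-.085,0),(.075,-.085,0),(.075,.085,0),(-.075,.085,0),(-.075,-.085,0)])
for n,(x,y,w,h,k) in (("top",(130,185,130,100,6)),("side",(205,130,95,70,8))):
    im=cv2.imread(f"pics/{n}0.png")
    c=cv2.resize(im[y:y+h,x:x+w],None,fx=k,fy=k,interpolation=cv2.INTER_CUBIC)
    for l in L:
        q=(proj(n,T(mix,my,l))-[x,y]+.5)*k-.5
        cv2.polylines(c,[np.round(q).astype(np.int32)],False,(0,0,255),1)
    cv2.imwrite(f"pics/ov2_{n}.png",c)
E
python3 ov.py
```

```text
(no output)
```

View pics/ov2_top.png

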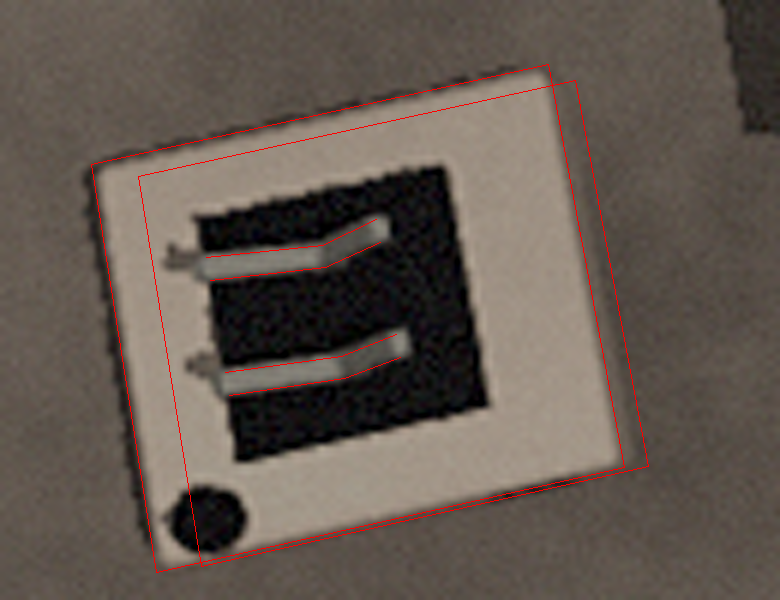

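View pics/ov2_side.png

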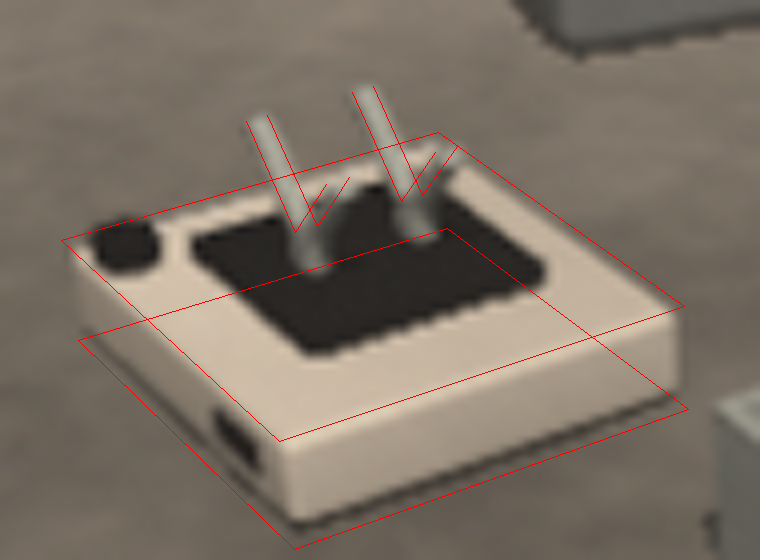

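The top-view overlay fits, giving:

| Thing | Position (x, y) | Yaw |
|---|---|---|
| Mixer | (0.4957, 0.3088) | 12° |
| Trough | (0.674, 0.034) | 9.3° |
| Long tube | (0.4755, -0.143) | – |

I'll turn the jaws to line up with the trough's y and move above the long tube.

Request:
apply_moves(targets=[0, 0, 0, 0, -0.0917, 0, 0, 0, 0, -0.0917, 0, 0, 0, 0, -0.0917, 0, 0, 0, 0, -0.0917, 0, -0.0177, -0.1, 0, 0, 0, -0.0177, -0.125, 0, 0, 0, -0.0177, -0.125, 0, 0, 0, -0.0177, -0.125, 0, 0, 0, -0.0177, -0.125, 0, 0, 0, -0.0177, -0.125, 0, 0, 0, -0.0177, -0.125, 0, 0, 0, -0.0177, -0.125, 0, 0, 0, -0.0177, -0.125, 0, 0, 0, -0.0177, -0.125, 0, 0, 0, -0.0177, -0.125, 0, 0, 0, -0.0177, -0.125, 0, 0, 0, -0.0177, -0.125, 0, 0, 0, -0.0177, -0.125, 0, 0, 0, -0.0177, -0.13, 0, 0, 0, 0, 0, 0, 0], grip_force=20)

```text
clock: 2.6
position: [0.4761, -0.1471, 0.1891]
ee_rot: [0.245, -3.132, 0.003]
force: [-0.4, 0.6, 0.4]
width: 0.999
```

```bash
cat >> h.py <<'E'
def st():
    o=arm.observe(); M=R.from_rotvec(o["ee_rot"]).as_matrix()
    print("t",round(o["clock"],2),"pos",np.round(o["position"],4),"xyaw",round(np.degrees(np.arctan2(M[1,0],M[0,0])),2),"zax",np.round(M[:,2],3),"F",np.round(o["force"],2),"w",round(o["width"],3),"q",np.round(o["joints"],2)); return o,M
def go(P):
    "shares in tool axes to reach world TCP P"
    o,M=st(); print("shares",np.round(M.T@(np.array(P)-o["position"])/.4,4))
E
python3 - <<'E'
from h import *
go([.4755,-.1428,.101])
im=eyes.get_image("side"); cv2.imwrite("pics/s1.png",im[150:320,200:420,::-1].repeat(3,0).repeat(3,1))
im=eyes.get_image("top"); cv2.imwrite("pics/t1.png",im[160:300,320:520,::-1].repeat(4,0).repeat(4,1))
E
```

```text
t 2.6 pos [ 0.4761 -0.1471  0.1891] xyaw -171.06 zax [-0.    -0.002 -1.   ] F [-0.44  0.55  0.4 ] w 0.999 q [-0.13  0.23  0.39  1.9  -0.1   1.03  2.03]
shares [-0.0003  0.0114  0.2201]
```

View pics/s1.png

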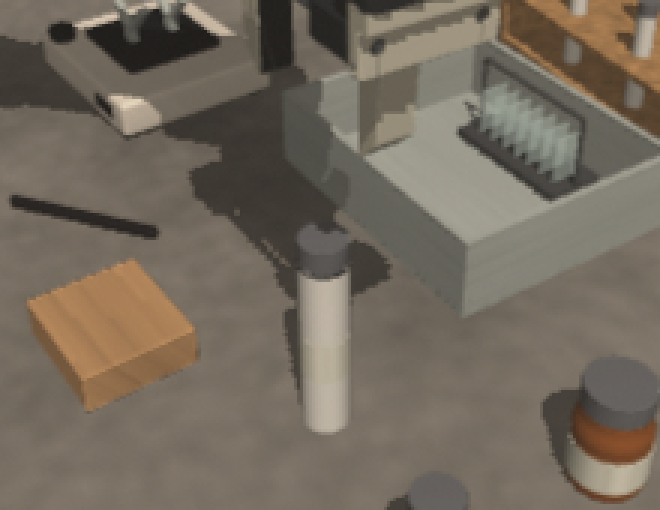

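View pics/t1.png

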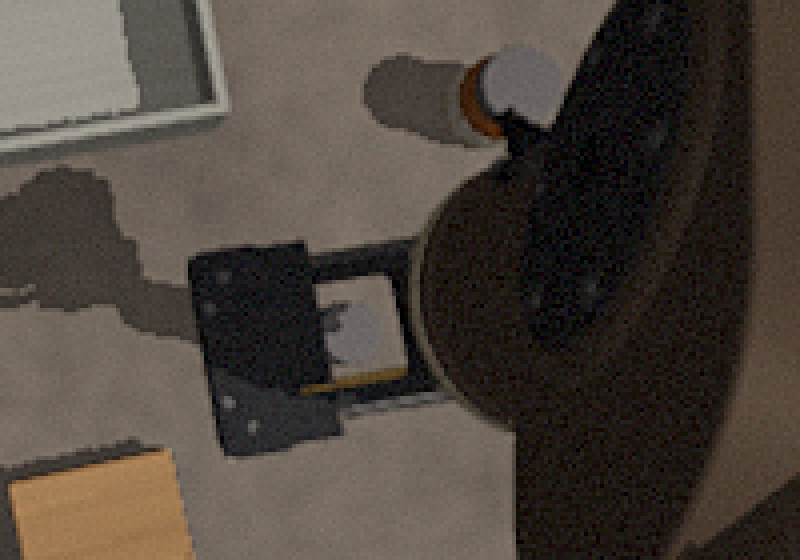

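Run:
```python
from h import *
o,M=st(); p=o["position"]
for d in (-.046,-.065,0,.046,.065):
    P=p+M[:,1]*d; print(d,((proj("side",P)-[200,150])*3).round(),((proj("top",P)-[320,160])*4).round())
```

```text
t 2.7 pos [ 0.4756 -0.1427  0.1888] xyaw -170.77 zax [-0.001  0.    -1.   ] F [0.02 0.49 0.24] w 1.0 q [-0.13  0.23  0.38  1.9  -0.1   1.03  2.03]
-0.046 [[368. 204.]] [[472. 309.]]
-0.065 [[390. 223.]] [[514. 301.]]
0 [[320. 161.]] [[371. 326.]]
0.046 [[276. 123.]] [[269. 344.]]
0.065 [[259. 108.]] [[227. 351.]]
```

Request:
apply_moves(targets=[0.5, 0, 0, 0, 0, 0.5, 0, 0, 0, 0, 0.5, 0, 0, 0, 0, 0.5, 0, 0, 0, 0])

```text
clock: 3.2
position: [0.4761, -0.1425, 0.1893]
ee_rot: [-0.256, 3.131, 0.0]
force: [-0.3, 0.9, 0.4]
width: 0.618
```

Run:
```python
from h import *
st()
im=eyes.get_image("side"); cv2.imwrite("pics/s2.png",im[110:280,200:420,::-1].repeat(3,0).repeat(3,1))
```

```text
t 3.2 pos [ 0.4761 -0.1425  0.1893] xyaw -170.67 zax [ 0.  0. -1.] F [-0.28  0.88  0.4 ] w 0.618 q [-0.13  0.23  0.38  1.9  -0.1   1.03  2.03]
```

View pics/s2.png

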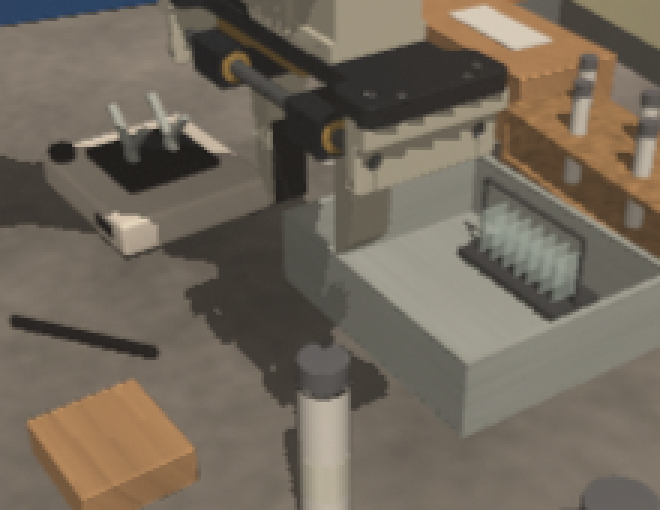

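Run:
```python
from h import *
o,M=st(); p=o["position"]
for dx in (-.037,-.01,0,.01,.037):
  for dy in (-.028,-.047):
    for dz in (0,-.03,-.066): 
        P=p+M@[dx,dy,dz]; print(dx,dy,dz,((proj("side",P)-[200,110])*3).round())
# start pose
Ms=np.array([[-.9156,.4021,0],[.4021,.9156,0],[0,0,-1]]);ps=np.array([.2511,.5718,.1885])
for dy in(-.065,-.046,0,.046,.065):print("start",dy,proj("side",ps+Ms@[0,dy,0]).round(1),proj("side",ps+Ms@[0,dy,-.066]).round(1),proj("top",ps+Ms@[0,dy,0]).round(1))
c=cv2.imread("pics/side0.png")[0:110,70:190]; cv2.imwrite("pics/st.png",c.repeat(5,0).repeat(5,1))
```

```text
t 3.25 pos [ 0.4761 -0.1426  0.1893] xyaw -170.68 zax [ 0.  0. -1.] F [-0.22  0.55 -0.38] w 0.568 q [-0.13  0.23  0.38  1.9  -0.1   1.03  2.03]
-0.037 -0.028 0 [[408. 283.]]
-0.037 -0.028 -0.03 [[410. 234.]]
-0.037 -0.028 -0.066 [[412. 172.]]
-0.037 -0.047 0 [[430. 300.]]
-0.037 -0.047 -0.03 [[432. 251.]]
-0.037 -0.047 -0.066 [[435. 188.]]
-0.01 -0.028 0 [[366. 299.]]
-0.01 -0.028 -0.03 [[366. 250.]]
-0.01 -0.028 -0.066 [[367. 187.]]
-0.01 -0.047 0 [[387. 317.]]
-0.01 -0.047 -0.03 [[388. 267.]]
-0.01 -0.047 -0.066 [[389. 203.]]
0 -0.028 0 [[350. 305.]]
0 -0.028 -0.03 [[350. 256.]]
0 -0.028 -0.066 [[350. 193.]]
0 -0.047 0 [[371. 324.]]
0 -0.047 -0.03 [[371. 274.]]
0 -0.047 -0.066 [[372. 209.]]
0.01 -0.028 0 [[333. 312.]]
0.01 -0.028 -0.03 [[333. 262.]]
0.01 -0.028 -0.066 [[332. 198.]]
0.01 -0.047 0 [[354. 330.]]
0.01 -0.047 -0.03 [[354. 280.]]
0.01 -0.047 -0.066 [[354. 215.]]
0.037 -0.028 0 [[287. 329.]]
0.037 -0.028 -0.03 [[286. 279.]]
0.037 -0.028 -0.066 [[283. 214.]]
0.037 -0.047 0 [[308. 348.]]
0.037 -0.047 -0.03 [[306. 297.]]
0.037 -0.047 -0.066 [[304. 232.]]
start -0.065 [[126.6 101.7]] [[119.3  76.6]] [[ 33.7 393.4]]
start -0.046 [[129.5  99.4]] [[122.4  74.7]] [[ 24.  388.7]]
start 0 [[136.1  94.1]] [[129.5  70.1]] [[  0.6 377.4]]
start 0.046 [[142.2  89.2]] [[136.1  65.9]] [[-22.6 366.3]]
start 0.065 [[144.6  87.3]] [[138.7  64.3]] [[-32.1 361.7]]
```

View pics/st.png

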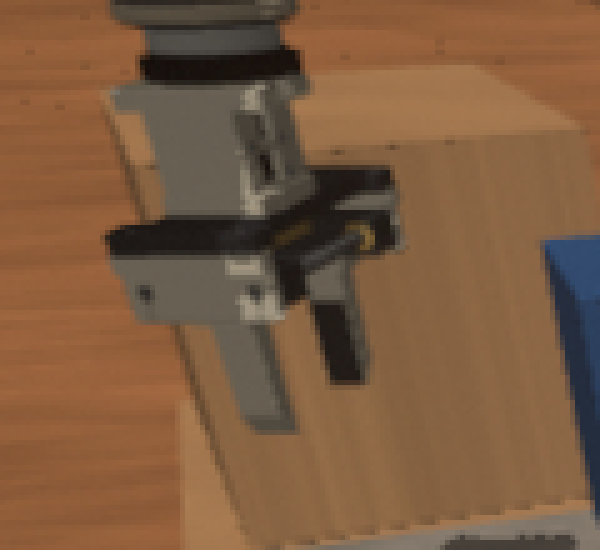

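Request:
apply_moves(targets=[0, 0, 0, 0, 0, 0, 0, 0, 0, 0, 0, 0, 0, 0, 0, 0, 0, 0, 0, 0, 0, 0, 0, 0.04, 0, 0, 0, 0, 0.04, 0, 0, 0, 0, 0.04, 0, 0, 0, 0, 0, 0])

```text
clock: 4.25
position: [0.4752, -0.1427, 0.1404]
ee_rot: [0.254, -3.129, -0.001]
force: [-0.6, -0.7, 0.3]
width: 1.002
```

Run:
```python
from h import *
st()
im=eyes.get_image("side"); cv2.imwrite("pics/s3.png",im[130:310,220:400,::-1].repeat(3,0).repeat(3,1))
im=eyes.get_image("top"); cv2.imwrite("pics/t3.png",im[190:290,350:470,::-1].repeat(5,0).repeat(5,1))
```

```text
t 4.25 pos [ 0.4752 -0.1427  0.1404] xyaw -170.7 zax [-0.002  0.    -1.   ] F [-0.65 -0.69  0.28] w 1.002 q [-0.11  0.28  0.37  1.97 -0.13  0.92  2.06]
```

View pics/s3.png

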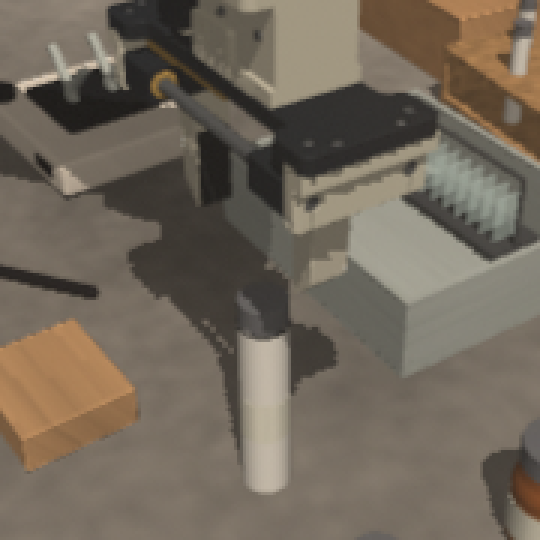

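View pics/t3.png

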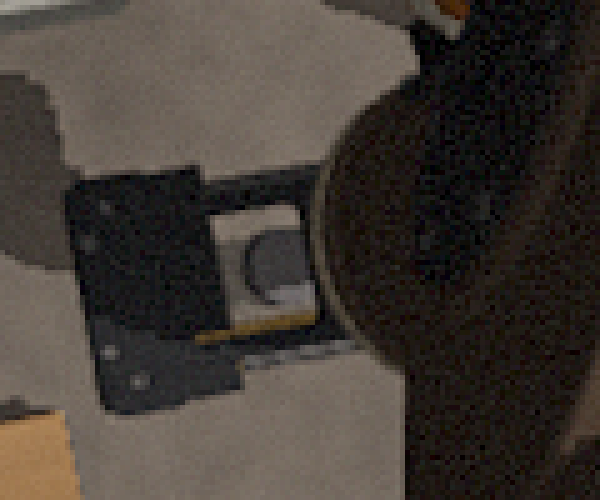

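Request:
apply_moves(targets=[0, 0, 0, 0.03, 0, 0, 0, 0, 0.03, 0, 0, 0, 0, 0.03, 0, 0, 0, 0, 0, 0, 0, 0, 0, 0, 0])

```text
clock: 4.97
position: [0.4761, -0.1429, 0.1052]
ee_rot: [0.254, -3.131, 0.0]
force: [0.6, 1.1, -0.2]
width: 1.0
```

Run:
```python
from h import *
o,M=st()
p=o["position"]
im=eyes.get_image("side"); 
im=im[:,:,::-1].copy()
c=cv2.resize(im[150:310,240:400],None,fx=4,fy=4,interpolation=cv2.INTER_CUBIC)
for dz,col in ((0,(0,0,255)),(-.03,(0,255,0))):
  for dy in(-.046,-.065,.046):
    for dx in(-.0095,.0095):
        q=(proj("side",p+M@[dx,dy,dz])[0]-[240,150])*4
        cv2.circle(c,tuple(int(v) for v in q),3,col,-1)
cv2.imwrite("pics/s4.png",c)
```

```text
t 4.97 pos [ 0.4761 -0.1429  0.1052] xyaw -170.71 zax [-0. -0. -1.] F [ 0.64  1.11 -0.24] w 1.0 q [-0.1   0.33  0.36  2.01 -0.15  0.83  2.08]
```

View pics/s4.png

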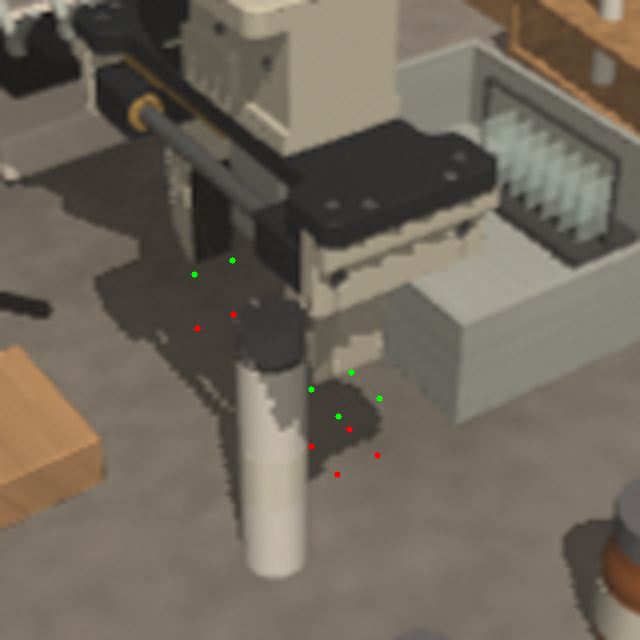

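The side view shows the fingertips at about (317,245) to (336,238) px. That is roughly 30 mm higher than the reported TCP, at every height I've looked at. I'll trust the images and keep checking them as I descend.

Request:
apply_moves(targets=[0, 0, 0, 0.03, 0, 0, 0, 0, 0.03, 0, 0, 0, 0, 0.028, 0, 0, 0, 0, 0, 0, 0, 0, 0, 0, 0])

```text
clock: 5.65
position: [0.4761, -0.1429, 0.07]
ee_rot: [0.255, -3.131, 0.0]
force: [0.3, -0.2, 0.1]
width: 1.001
```

```bash
cat > look.py <<'E'
from h import *
import sys
def look(tag,x,y,w,h,k,off=.031,cam="side"):
    o,M=st(); p=o["position"]
    im=eyes.get_image(cam)[:,:,::-1].copy(); cv2.imwrite(f"pics/{tag}_raw.png",im)
    c=cv2.resize(im[y:y+h,x:x+w],None,fx=k,fy=k,interpolation=cv2.INTER_CUBIC)
    half=.046*o["width"]
    for dz,col in ((0,(0,0,255)),(-off,(0,255,0))):
      for dy in(-half,half):
        for dx in(-.0095,.0095):
          q=(proj(cam,p+M@[dx,dy,dz])[0]-[x,y])*k
          cv2.circle(c,tuple(int(v) for v in q),2,col,-1)
    cv2.imwrite(f"pics/{tag}.png",c)
E
python3 -c "
from look import *
look('s5',240,150,160,160,4)"
```

```text
t 5.65 pos [ 0.4761 -0.1429  0.07  ] xyaw -170.71 zax [-0. -0. -1.] F [ 0.33 -0.19  0.11] w 1.001 q [-0.08  0.38  0.34  2.04 -0.18  0.75  2.11]
```

View pics/s5.png

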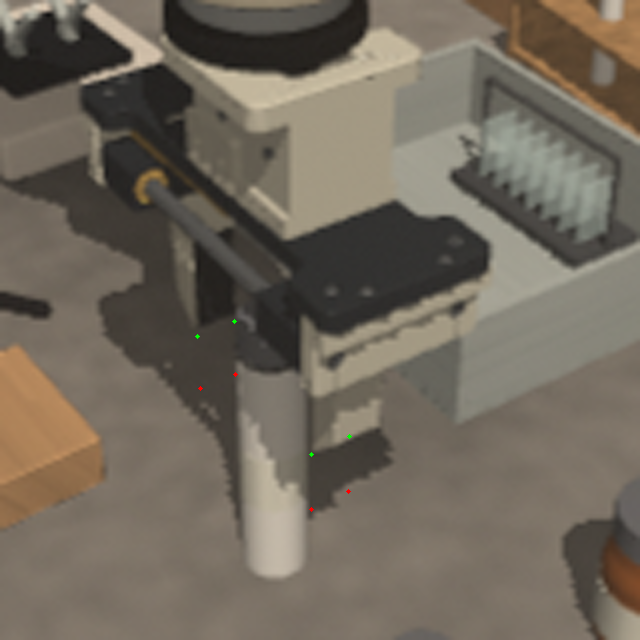

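Request:
apply_moves(targets=[0, 0, 0, 0.01, 0, 0.4, 0, 0, 0, 0, 0.5, 0, 0, 0, 0, 0.8, 0, 0, 0, 0, 1, 0, 0, 0, 0, 1, 0, 0, 0, 0, 1, 0, 0, 0, 0, 1, 0, 0, 0, 0, 1, 0, 0, 0, 0, 1, 0, 0, 0, 0], grip_force=20)

```text
clock: 6.95
position: [0.476, -0.1428, 0.066]
ee_rot: [0.255, -3.131, -0.0]
force: [-0.4, -0.3, 0.4]
width: 0.32
```

```bash
python3 -c "
from look import *
look('s6',240,150,160,160,4)"
```

```text
t 6.95 pos [ 0.476  -0.1428  0.066 ] xyaw -170.7 zax [-0.  0. -1.] F [-0.37 -0.34  0.41] w 0.32 q [-0.08  0.39  0.34  2.05 -0.19  0.74  2.11]
```

View pics/s6.png

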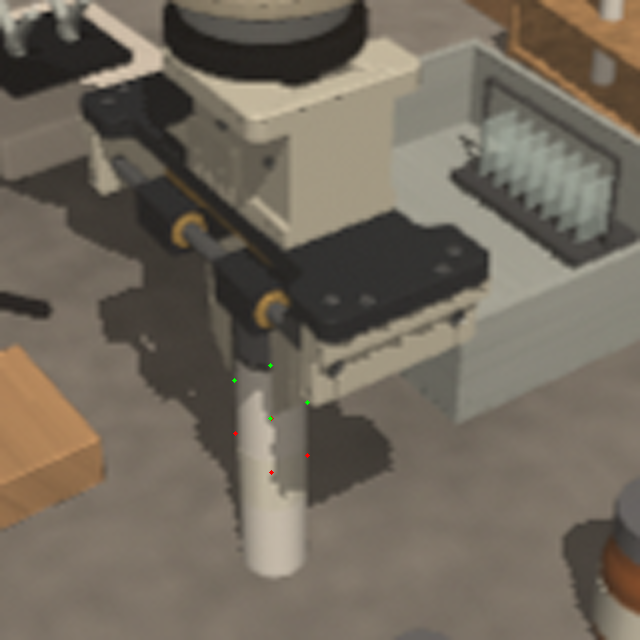

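The tube is gripped: the opening reads 29.4 mm and the tip overlay agrees with the image. Next I'll lift it and carry it upright to just inside the near wall, still above the rim.

Request:
apply_moves(targets=[1, 0, 0, -0.03, 0, 1, 0, 0, -0.05, 0, 1, 0, 0, -0.055, 0, 1, 0, 0, -0.055, 0, 1, 0, 0, -0.05, 0, 1, -0.03, 0.03, 0, 0, 1, -0.0445, 0.041, 0, 0, 1, -0.0445, 0.041, 0, 0, 1, -0.0445, 0.041, 0, 0, 1, -0.0445, 0.041, 0, 0, 1, -0.0445, 0.041, 0, 0, 1, -0.0445, 0.041, 0, 0, 1, -0.0445, 0.041, 0, 0, 1, -0.0435, 0.0405, 0, 0, 1, 0, 0, 0, 0, 1, 0, 0, 0, 0])

```text
clock: 9.0
position: [0.6048, 0.0227, 0.1619]
ee_rot: [0.254, -3.131, 0.001]
force: [-0.7, 0.7, -0.9]
width: 0.321
```

```bash
python3 -c "
from look import *
look('s7',260,100,180,160,4)
go([.605,.023,.088])"
```

```text
t 9.0 pos [0.6048 0.0227 0.1619] xyaw -170.73 zax [-0.    -0.001 -1.   ] F [-0.66  0.71 -0.89] w 0.321 q [-0.35  0.43  0.32  1.68 -0.15  1.06  1.75]
t 9.05 pos [0.6046 0.0223 0.162 ] xyaw -170.76 zax [-0.    -0.001 -1.   ] F [-0.1  -0.04 -1.45] w 0.321 q [-0.35  0.43  0.32  1.68 -0.15  1.06  1.75]
shares [-0.0013  0.0017  0.1849]
```

View pics/s7.png

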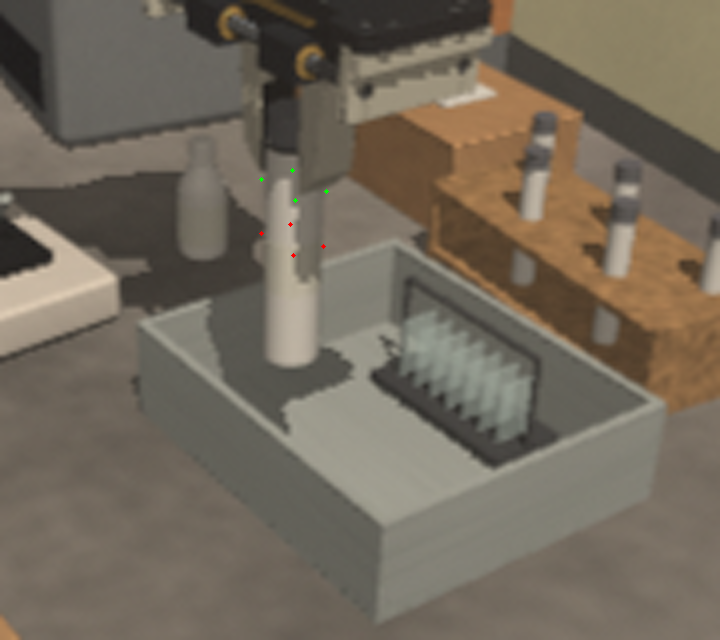

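The tube hangs upright over the trough, with its bottom at about (333,190) px in the image, inside the near wall line. Lowering it.

Request:
apply_moves(targets=[1, 0, 0, 0.03, 0, 1, 0, 0, 0.037, 0, 1, 0, 0, 0.037, 0, 1, 0, 0, 0.037, 0, 1, 0, 0, 0.03, 0, 1, 0, 0, 0.014, 0, 1, 0, 0, 0, 0])

```text
clock: 9.93
position: [0.6048, 0.0231, 0.0877]
ee_rot: [0.255, -3.131, 0.0]
force: [0.1, -0.5, -0.0]
width: 0.324
```

```bash
python3 -c "
from look import *
look('s8',260,100,180,160,4)
look('t8',240,90,150,125,5,cam='top')"
```

```text
t 9.93 pos [0.6048 0.0231 0.0877] xyaw -170.71 zax [-0. -0. -1.] F [ 0.15 -0.46 -0.02] w 0.324 q [-0.33  0.51  0.29  1.76 -0.18  0.9   1.77]
t 9.97 pos [0.6051 0.0231 0.0881] xyaw -170.7 zax [ 0.  0. -1.] F [ 0.32 -0.63 -0.89] w 0.32 q [-0.33  0.51  0.29  1.76 -0.18  0.9   1.77]
```

View pics/s8.png

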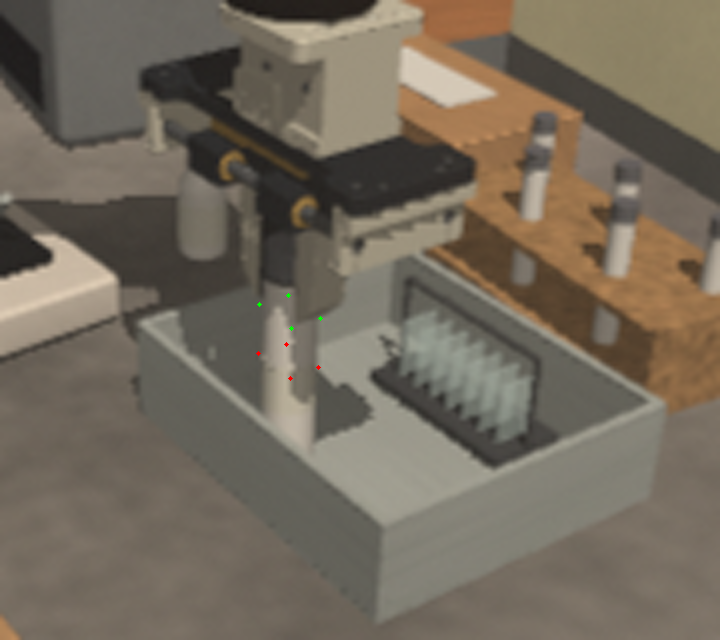

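View pics/t8.png

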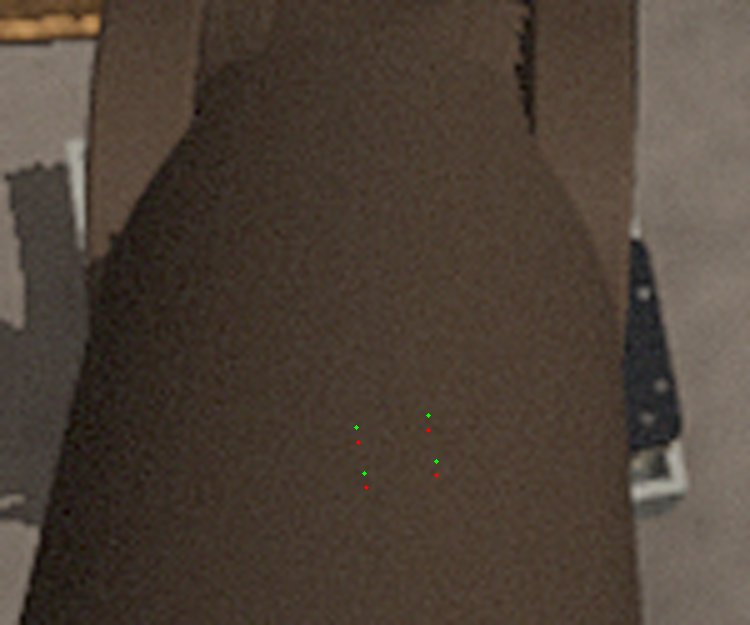

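The tube is hanging just inside the near wall, which now hides its bottom end. I'll start the swing towards the robot along an arc around the rim, going to about 45° first.

Request:
apply_moves(targets=[1, 0.0225, 0, 0, 0, 1, 0.0249, 0, -0.0016, 0, 1, 0.0249, 0, -0.0016, 0, 1, 0.0245, 0, 0.0047, 0, 1, 0.0245, 0, 0.0047, 0, 1, 0.0224, 0, 0.0111, 0, 1, 0.0224, 0, 0.0111, 0, 1, 0, 0, 0, 0])

```text
clock: 11.02
position: [0.5377, 0.0123, 0.076]
ee_rot: [0.254, -3.129, -0.0]
force: [0.3, -0.3, -0.2]
width: 0.323
```

```bash
python3 -c "
from look import *
look('s9',260,100,180,160,4)"
```

```text
t 11.03 pos [0.5377 0.0123 0.076 ] xyaw -170.71 zax [-0.002 -0.    -1.   ] F [ 0.26 -0.33 -0.15] w 0.323 q [-0.34  0.43  0.29  1.93 -0.17  0.8   1.78]
```

View pics/s9.png

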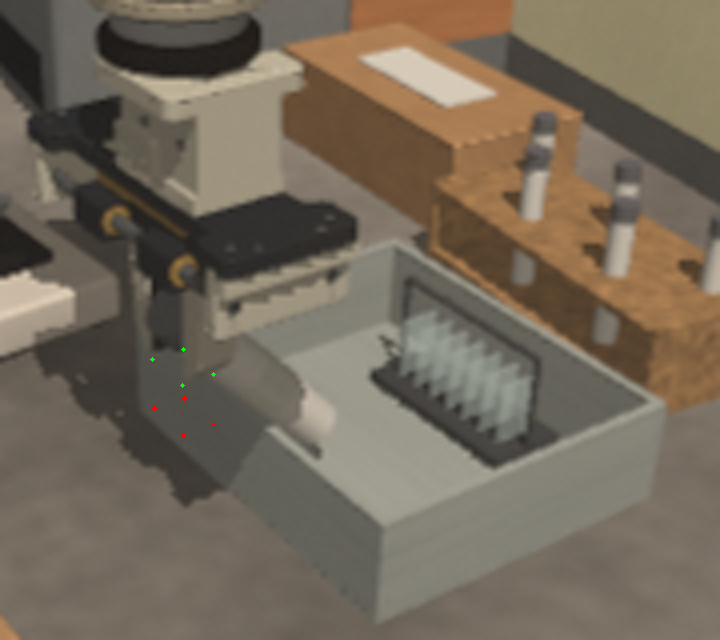

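The tube has swung to about 45°, with its bottom end at about (340,207) px. Continuing to level.

Request:
apply_moves(targets=[1, 0.0189, 0, 0.0164, 0, 1, 0.0189, 0, 0.0164, 0, 1, 0.0139, 0, 0.0208, 0, 1, 0.0139, 0, 0.0208, 0, 1, 0.008, 0, 0.0236, 0, 1, 0.008, 0, 0.0216, 0, 1, 0, 0, 0, 0])

```text
clock: 11.95
position: [0.5063, 0.0071, 0.028]
ee_rot: [0.254, -3.13, 0.0]
force: [0.0, 0.1, 0.3]
width: 0.32
```

```bash
python3 -c "
from look import *
look('s10',260,120,160,140,5)"
```

```text
t 11.95 pos [0.5063 0.0071 0.028 ] xyaw -170.71 zax [-0.002 -0.    -1.   ] F [0.01 0.08 0.33] w 0.32 q [-0.32  0.46  0.27  2.05 -0.19  0.66  1.81]
```

View pics/s10.png

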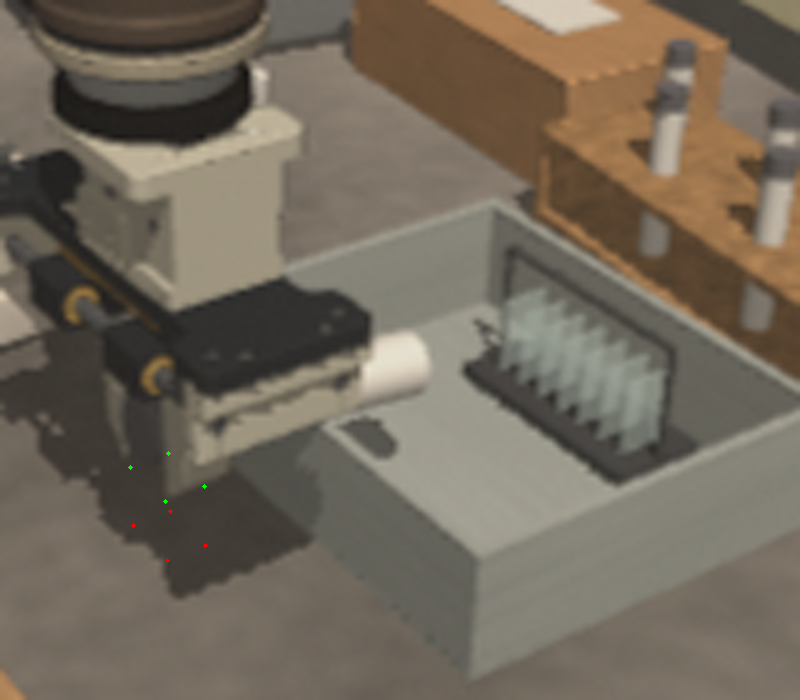

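```bash
cat > tube.py <<'E'
from h import *
def drawtube(raw,out,x,y,w,h,k,pitches,off,cam="side",L=.118):
    # pitch>0: bottom end up ; draws end circle + silhouettes
    o,M=st(); G=o["position"]+np.array([0,0,off+.0188]); e=-M[:,0]; e=e/np.linalg.norm(e[:2]); e[2]=0
    im=cv2.imread(raw); c=cv2.resize(im[y:y+h,x:x+w],None,fx=k,fy=k,interpolation=cv2.INTER_CUBIC)
    for pt,col in pitches:
        t=np.radians(pt); u=e*np.cos(t)+np.array([0,0,np.sin(t)]); n=np.array([0,0,1.])*np.cos(t)-e*np.sin(t); b=np.cross(u,n)
        for s in (L,L-.04,L-.14):
            a=np.linspace(0,2*np.pi,40); P=G+u*s+.015*(np.outer(np.cos(a),n)+np.outer(np.sin(a),b))
            q=(proj(cam,P)-[x,y]+.5)*k-.5; cv2.polylines(c,[np.round(q).astype(np.int32)],True,col,1)
    cv2.imwrite(out,c)
E
python3 -c "
from tube import *
drawtube('pics/s10_raw.png','pics/s10b.png',260,120,160,140,5,[(0,(0,0,255)),(6,(0,255,0))],.0325)"
```

```text
t 12.0 pos [0.5067 0.0071 0.0284] xyaw -170.7 zax [-0.001 -0.    -1.   ] F [-1.29 -1.36  0.35] w 0.32 q [-0.32  0.46  0.27  2.05 -0.19  0.66  1.81]
```

View pics/s10b.png

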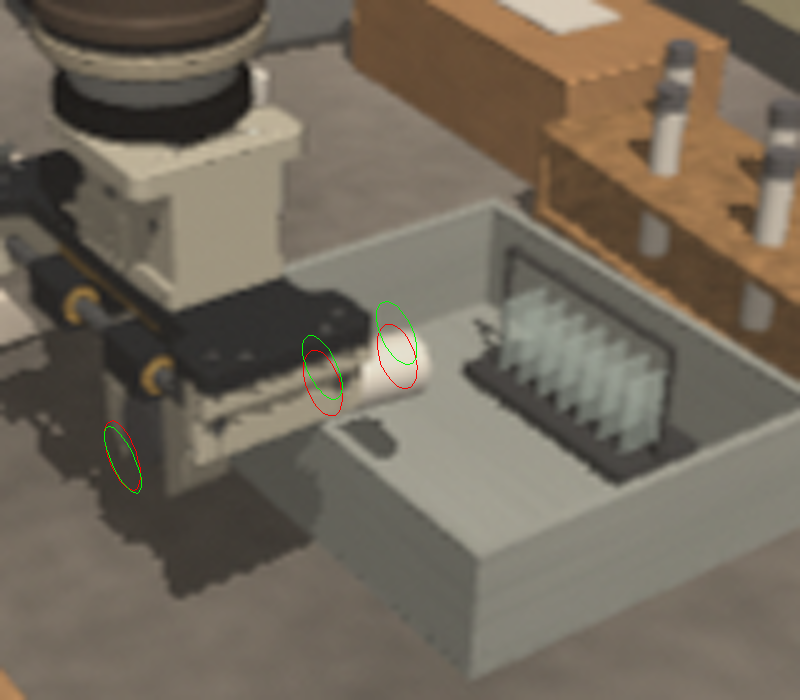

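Request:
apply_moves(targets=[1, 0, 0, -0.03, 0, 1, 0, 0, -0.045, 0, 1, 0, 0, -0.05, 0, 1, 0, 0, -0.045, 0, 1, 0, 0, -0.03, -0.03, 1, 0, 0.05, 0, 0, 1, 0, 0.08, 0, 0, 1, 0, 0.08, 0, 0, 1, 0, 0.08, 0, 0, 1, 0, 0.08, 0, 0, 1, 0, 0.08, 0, 0, 1, 0, 0.08, 0, 0, 1, 0, 0.08, 0, 0, 1, 0, 0.07, 0, 0, 1, 0, 0.04, 0, 0, 1, 0, 0.0235, 0, 0, 1, 0, 0, 0, 0, 1, 0, 0, 0, 0])

```text
clock: 14.25
position: [0.4457, 0.2969, 0.1089]
ee_rot: [-0.327, 3.124, -0.001]
force: [-0.9, -0.0, -0.3]
width: 0.317
```

```bash
python3 -c "
from look import *
from tube import *
look('s11',180,70,140,120,5)
look('t11',110,150,170,120,4,cam='top')
drawtube('pics/s11_raw.png','pics/s11b.png',180,70,140,120,5,[(0,(0,0,255))],.0325,L=.12)
drawtube('pics/t11_raw.png','pics/t11b.png',110,150,170,120,4,[(0,(0,0,255))],.0325,cam='top',L=.12)
go([.4468,.2984,.0317])"
```

```text
t 14.25 pos [0.4457 0.2969 0.1089] xyaw -168.07 zax [ 0.    -0.001 -1.   ] F [-0.95 -0.   -0.34] w 0.317 q [-0.85  0.38  0.21  1.9  -0.1   0.87  1.19]
t 14.3 pos [0.4457 0.2969 0.1088] xyaw -168.08 zax [ 0. -0. -1.] F [ 0.3  -0.27 -0.45] w 0.32 q [-0.85  0.38  0.21  1.9  -0.1   0.87  1.19]
t 14.35 pos [0.4457 0.297  0.1089] xyaw -168.08 zax [ 0. -0. -1.] F [-0.02 -0.04 -0.86] w 0.316 q [-0.85  0.38  0.21  1.9  -0.1   0.87  1.19]
t 14.35 pos [0.4457 0.297  0.1089] xyaw -168.08 zax [ 0. -0. -1.] F [-0.02 -0.04 -0.86] w 0.316 q [-0.85  0.38  0.21  1.9  -0.1   0.87  1.19]
t 14.35 pos [0.4457 0.297  0.1089] xyaw -168.08 zax [ 0. -0. -1.] F [-0.02 -0.04 -0.86] w 0.316 q [-0.85  0.38  0.21  1.9  -0.1   0.87  1.19]
shares [-0.0035  0.0028  0.1929]
```

View pics/s11b.png

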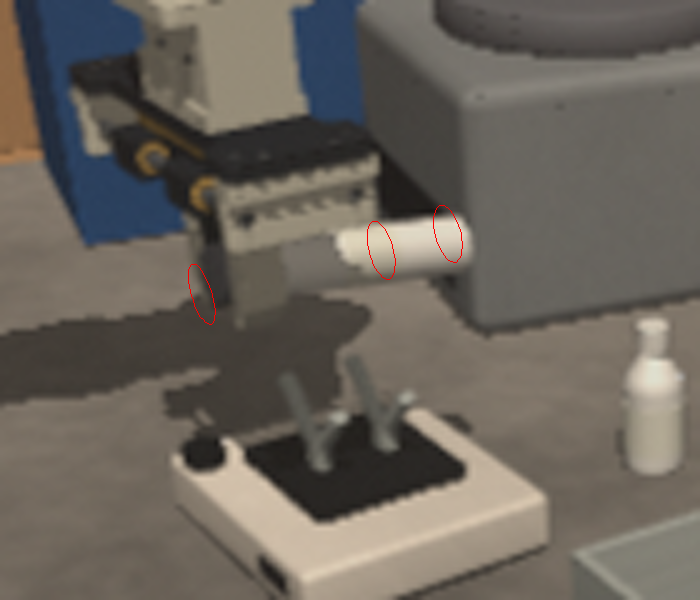

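View pics/t11b.png

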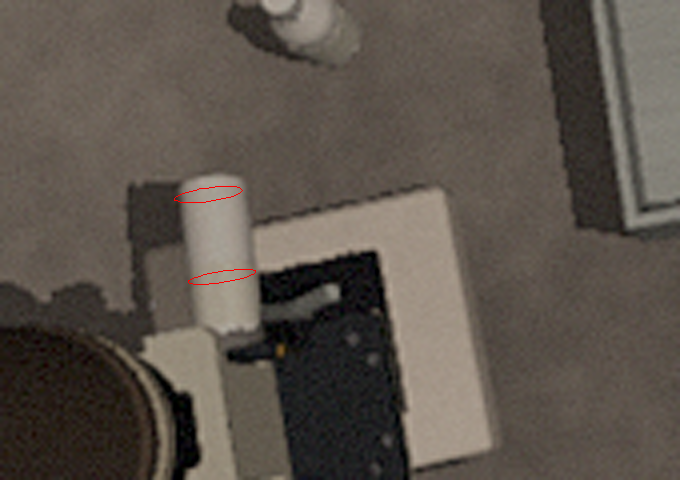

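```bash
python3 -c "
from tube import *
drawtube('pics/s11_raw.png','pics/s11c.png',240,95,50,40,14,[(0,(0,0,255)),(-5,(0,255,0))],.0325,L=.125)
drawtube('pics/t11_raw.png','pics/t11c.png',145,185,40,60,10,[(0,(0,0,255)),(-5,(0,255,0))],.0325,L=.125,cam='top')
"
```

```text
t 14.35 pos [0.4457 0.297  0.1089] xyaw -168.08 zax [ 0. -0. -1.] F [-0.02 -0.04 -0.86] w 0.316 q [-0.85  0.38  0.21  1.9  -0.1   0.87  1.19]
t 14.35 pos [0.4457 0.297  0.1089] xyaw -168.08 zax [ 0. -0. -1.] F [-0.02 -0.04 -0.86] w 0.316 q [-0.85  0.38  0.21  1.9  -0.1   0.87  1.19]
```

View pics/s11c.png

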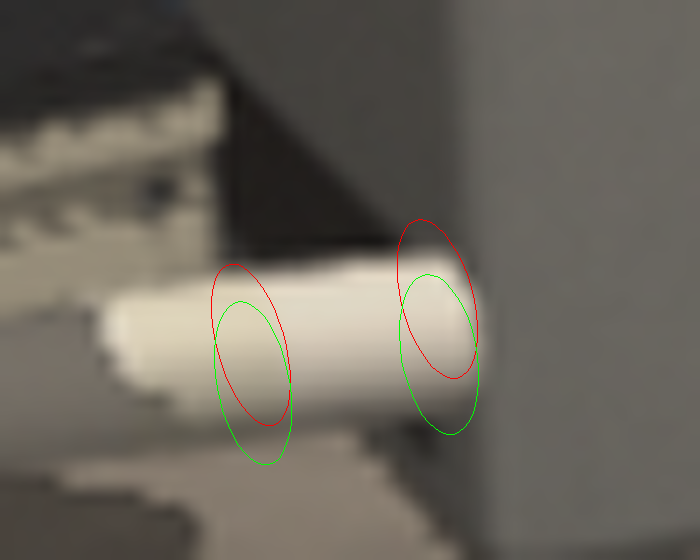

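View pics/t11c.png

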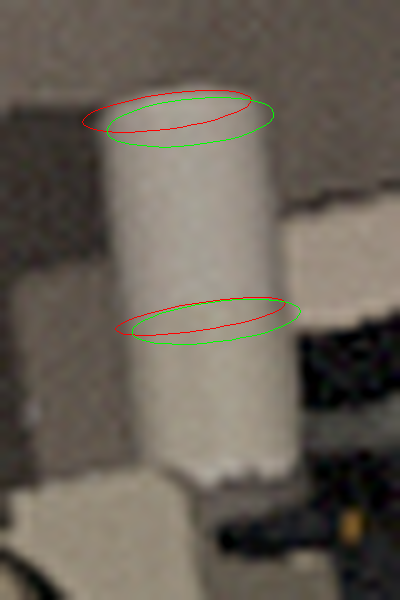

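The image shows the tube about 5° short of level, with its bottom end low. There is time to spare, so I'll go back to the rim and finish levelling it before seating.

Request:
apply_moves(targets=[1, 0, -0.0235, 0, 0, 1, 0, -0.05, 0, 0, 1, 0, -0.08, 0, 0, 1, 0, -0.09, 0, 0, 1, 0, -0.09, 0, 0, 1, 0, -0.09, 0, 0, 1, 0, -0.09, 0, 0, 1, 0, -0.09, 0, 0, 1, 0, -0.08, 0, 0, 1, 0, -0.06, 0, 0.03, 1, 0, 0, 0.04, 0, 1, 0, 0, 0.045, 0, 1, 0, 0, 0.045, 0, 1, 0, 0, 0.035, 0, 1, 0, 0, 0.02, 0, 1, 0, 0, 0.015, 0, 1, 0, 0, 0.0075, 0, 1, 0, 0, 0.0075, 0, 1, 0, 0, 0, 0])

```text
clock: 16.73
position: [0.5074, 0.0072, 0.023]
ee_rot: [-0.255, 3.131, 0.0]
force: [-0.9, -0.4, 1.6]
width: 0.319
```

```bash
python3 -c "
from look import *
from tube import *
look('s12',260,120,160,140,5)
drawtube('pics/s12_raw.png','pics/s12b.png',290,150,70,60,10,[(0,(0,0,255)),(-5,(0,255,0))],.0355,L=.122)
"
```

```text
t 16.73 pos [0.5074 0.0072 0.023 ] xyaw -170.7 zax [ 0.001  0.    -1.   ] F [-0.92 -0.35  1.61] w 0.319 q [-0.32  0.47  0.27  2.05 -0.2   0.65  1.81]
t 16.77 pos [0.5073 0.0072 0.023 ] xyaw -170.71 zax [ 0.  0. -1.] F [-1.31 -0.43  1.66] w 0.321 q [-0.32  0.47  0.27  2.05 -0.2   0.65  1.81]
```

View pics/s12b.png

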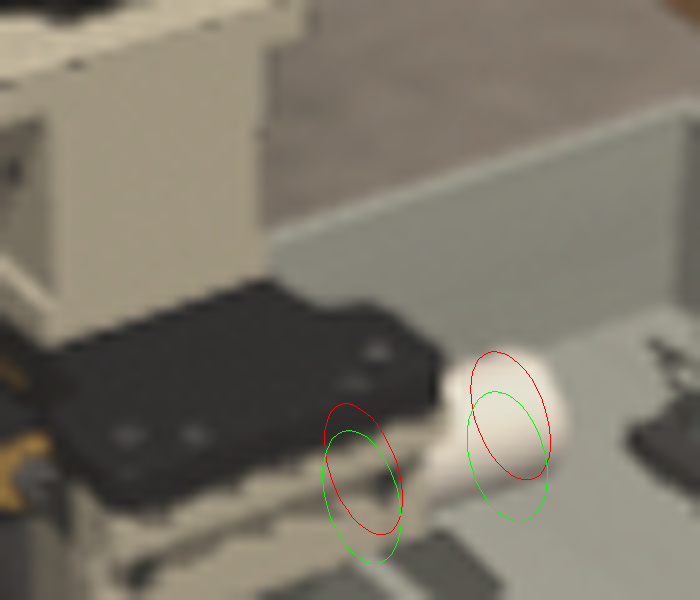

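Request:
apply_moves(targets=[1, 0, 0, -0.02, 0, 1, 0, 0, -0.04, 0, 1, 0, 0, -0.05, 0, 1, 0, 0, -0.05, 0, 1, 0, 0, -0.04, 0, 1, 0, 0, 0, 0])

```text
clock: 17.52
position: [0.5084, 0.0073, 0.1047]
ee_rot: [-0.254, 3.128, 0.001]
force: [-0.4, -0.3, -1.0]
width: 0.325
```

```bash
python3 -c "
from look import *
from tube import *
look('s13',260,120,160,140,5)
drawtube('pics/s13_raw.png','pics/s13b.png',290,110,70,60,10,[(0,(0,0,255)),(-5,(0,255,0))],.0355,L=.122)
"
```

```text
t 17.52 pos [0.5084 0.0073 0.1047] xyaw -170.7 zax [ 0.003  0.001 -1.   ] F [-0.41 -0.31 -0.98] w 0.325 q [-0.36  0.34  0.31  1.98 -0.14  0.83  1.76]
t 17.57 pos [0.5077 0.0073 0.1038] xyaw -170.69 zax [ 0.002  0.    -1.   ] F [-0.91 -0.23 -0.78] w 0.319 q [-0.36  0.34  0.31  1.98 -0.14  0.83  1.76]
```

View pics/s13b.png

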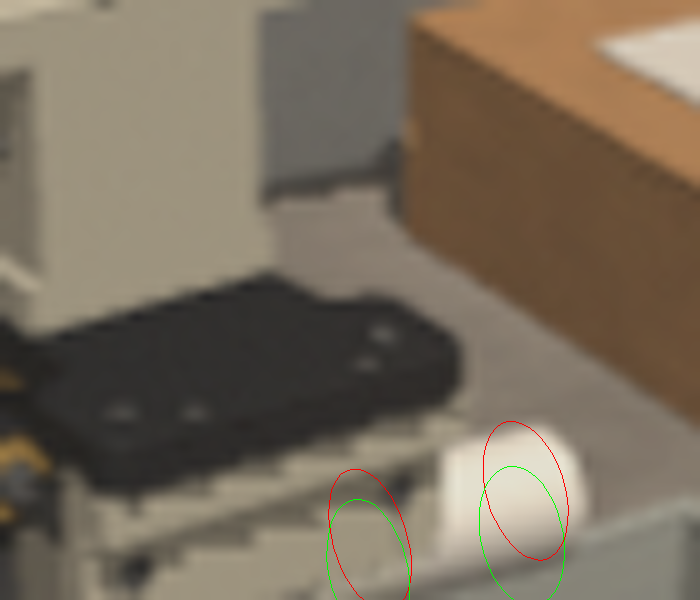

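Request:
apply_moves(targets=[1, 0, 0, 0, -0.03, 1, 0, 0.05, 0, 0, 1, 0, 0.08, 0, 0, 1, 0, 0.08, 0, 0, 1, 0, 0.08, 0, 0, 1, 0, 0.08, 0, 0, 1, 0, 0.08, 0, 0, 1, 0, 0.08, 0, 0, 1, 0, 0.08, 0, 0, 1, 0, 0.07, 0, 0, 1, 0, 0.04, 0, 0, 1, 0.006, 0.0265, 0, 0, 1, 0, 0, 0, 0, 1, 0, 0, 0, 0])

```text
clock: 19.32
position: [0.443, 0.2976, 0.1028]
ee_rot: [-0.326, 3.125, -0.001]
force: [0.6, -0.5, -0.9]
width: 0.321
```

```bash
python3 -c "
from look import *
from tube import *
go([.4439,.2978,.034])
look('s14',180,70,140,120,5)
look('t14',110,150,170,120,4,cam='top')
drawtube('pics/s14_raw.png','pics/s14b.png',240,95,50,40,14,[(0,(0,0,255)),(-5,(0,255,0))],.0355,L=.123)
drawtube('pics/t14_raw.png','pics/t14b.png',140,180,50,60,10,[(0,(0,0,255)),(-5,(0,255,0))],.0355,L=.123,cam='top')
"
```

```text
t 19.32 pos [0.443  0.2976 0.1028] xyaw -168.08 zax [ 0.    -0.001 -1.   ] F [ 0.6  -0.53 -0.93] w 0.321 q [-0.86  0.38  0.22  1.92 -0.11  0.86  1.19]
shares [-0.0022  0.0002  0.172 ]
t 19.32 pos [0.443  0.2976 0.1028] xyaw -168.08 zax [ 0.    -0.001 -1.   ] F [ 0.6  -0.53 -0.93] w 0.321 q [-0.86  0.38  0.22  1.92 -0.11  0.86  1.19]
t 19.38 pos [0.4431 0.2976 0.1029] xyaw -168.09 zax [ 0. -0. -1.] F [ 0.3  -0.51 -0.84] w 0.322 q [-0.86  0.38  0.22  1.92 -0.11  0.86  1.19]
t 19.43 pos [0.4431 0.2977 0.1029] xyaw -168.08 zax [ 0. -0. -1.] F [ 0.29  0.25 -0.44] w 0.322 q [-0.86  0.38  0.22  1.92 -0.11  0.86  1.19]
t 19.43 pos [0.4431 0.2977 0.1029] xyaw -168.08 zax [ 0. -0. -1.] F [ 0.29  0.25 -0.44] w 0.322 q [-0.86  0.38  0.22  1.92 -0.11  0.86  1.19]
```

View pics/s14b.png

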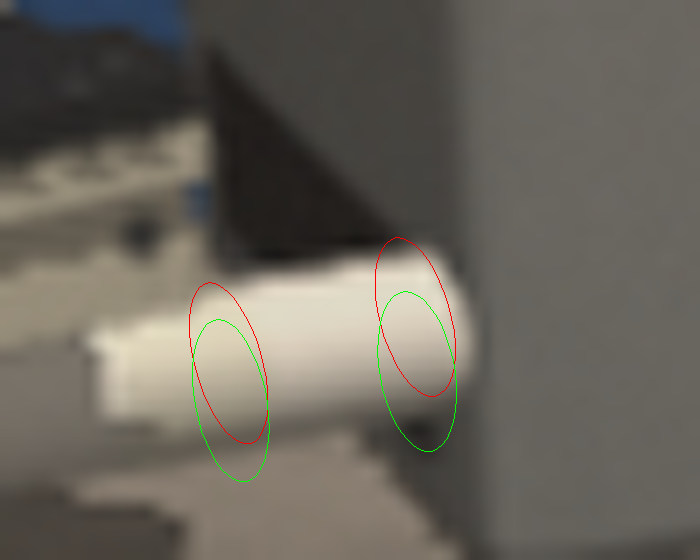

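View pics/t14b.png

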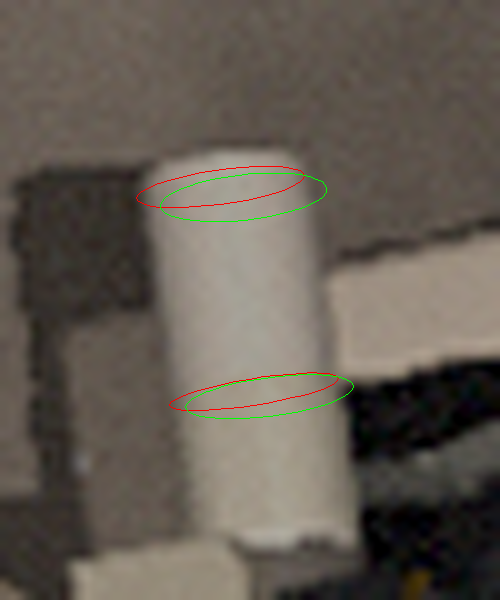

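The tube is level to within about 1°, and the top view shows its end about 3 mm further out than assumed. I'll apply a small shift and lower it to just above the forks.

Request:
apply_moves(targets=[1, 0.0055, 0.0025, 0, 0, 1, 0, 0, 0.03, 0, 1, 0, 0, 0.035, 0, 1, 0, 0, 0.03, 0, 1, 0, 0, 0.02, 0, 1, 0, 0, 0.015, 0, 1, 0, 0, 0.01, 0, 1, 0, 0, 0, 0])

```text
clock: 20.42
position: [0.4403, 0.2992, 0.0467]
ee_rot: [0.328, -3.124, 0.0]
force: [0.3, 0.0, -0.6]
width: 0.317
```

```bash
python3 -c "
from look import *
look('s15',190,90,120,100,6)
look('t15',130,170,130,110,6,cam='top')
"
```

```text
t 20.43 pos [0.4403 0.2992 0.0467] xyaw -168.0 zax [-0. -0. -1.] F [ 0.3   0.04 -0.62] w 0.317 q [-0.84  0.46  0.2   1.97 -0.13  0.73  1.21]
t 20.48 pos [0.4404 0.2993 0.0469] xyaw -168.0 zax [ 0.  0. -1.] F [-0.07 -0.38 -0.32] w 0.323 q [-0.84  0.46  0.2   1.97 -0.13  0.73  1.21]
```

View pics/s15.png

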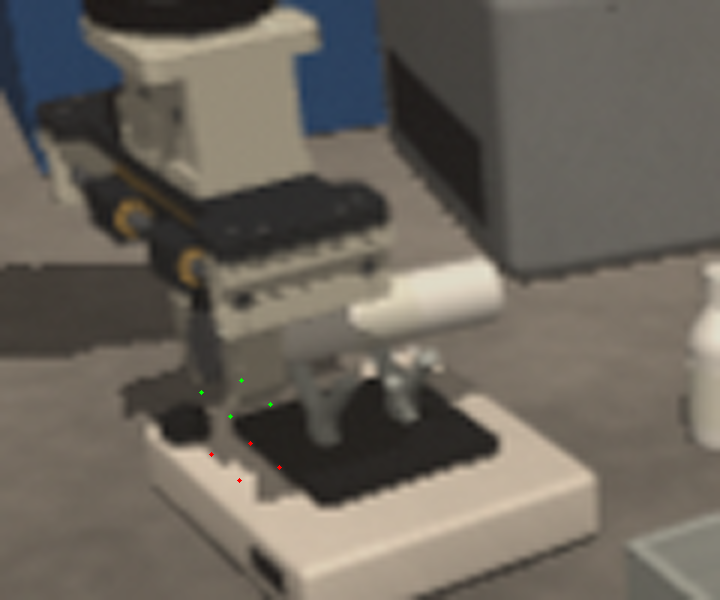

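View pics/t15.png

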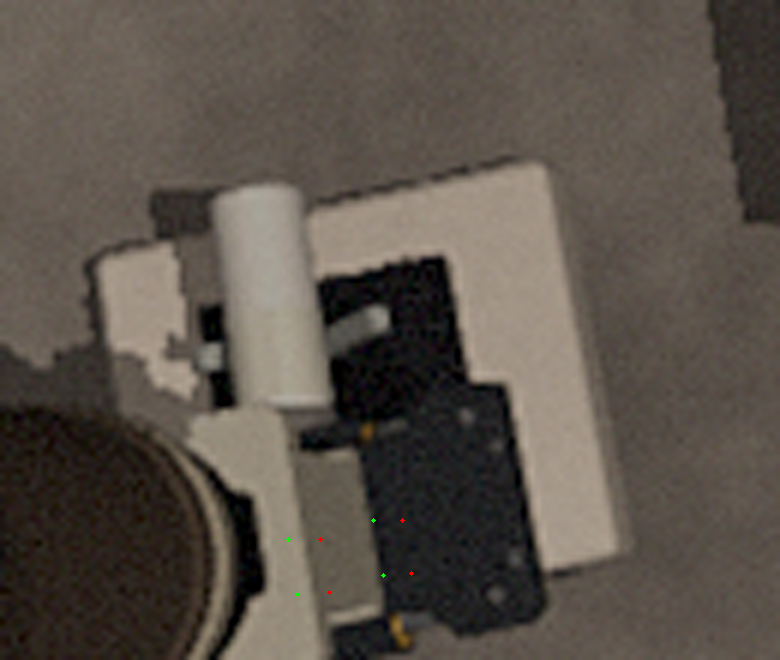

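```bash
cat > seat.py <<'E'
from h import *
def seat(raw,out,x,y,w,h,k,z,cam):
    im=cv2.imread(raw); c=cv2.resize(im[y:y+h,x:x+w],None,fx=k,fy=k,interpolation=cv2.INTER_CUBIC)
    yw=np.radians(12); e=np.array([np.cos(yw),np.sin(yw),0]); b=np.array([-e[1],e[0],0]); n=np.array([0,0,1.]); C=np.array([.4957,.3088,z])
    a=np.linspace(0,2*np.pi,40)
    for s in(.07,.02,-.02,-.07):
        P=C+e*s+.015*(np.outer(np.cos(a),n)+np.outer(np.sin(a),b)); q=(proj(cam,P)-[x,y]+.5)*k-.5
        cv2.polylines(c,[np.round(q).astype(np.int32)],True,(0,0,255),1)
    cv2.imwrite(out,c)
E
python3 -c "
from seat import *
seat('pics/t15_raw.png','pics/t15b.png',130,170,130,110,6,.101,'top')
seat('pics/s15_raw.png','pics/s15b.png',190,90,120,100,6,.101,'side')"
```

```text
(no output)
```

View pics/t15b.png

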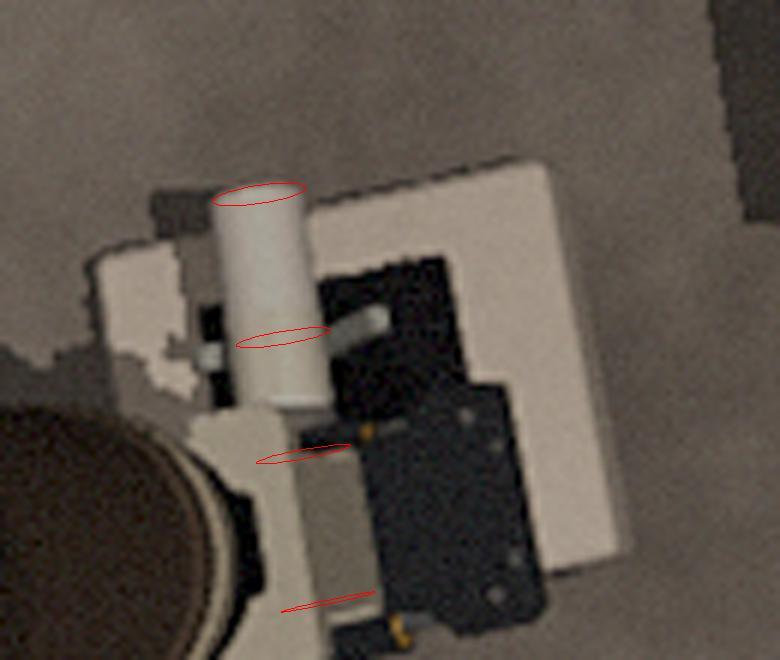

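View pics/s15b.png

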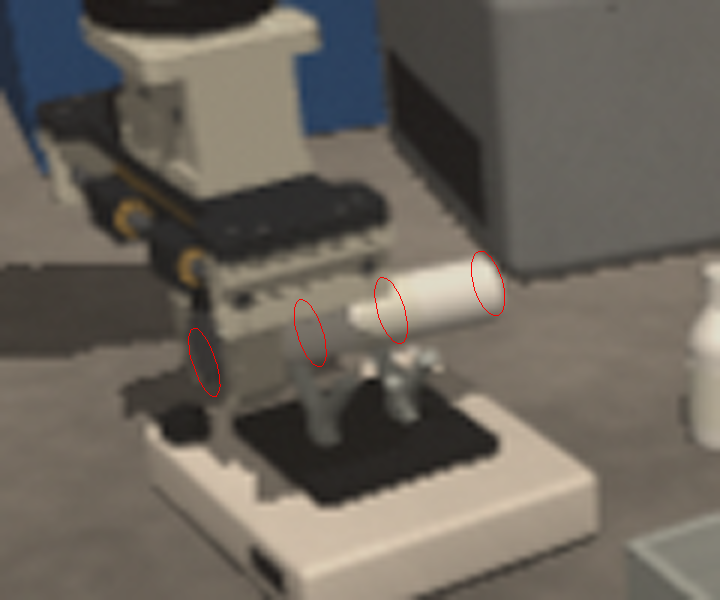

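The seated-pose overlay matches the tube to within about 2 mm. Lowering gently.

Request:
apply_moves(targets=[1, 0, -0.0025, 0.01, 0, 1, 0, 0, 0.01, 0, 1, 0, 0, 0.0075, 0, 1, 0, 0, 0.005, 0, 1, 0, 0, 0.0025, 0, 1, 0, 0, 0, 0])

```text
clock: 21.28
position: [0.4406, 0.2983, 0.0328]
ee_rot: [0.328, -3.124, 0.0]
force: [-0.7, 0.6, -0.4]
width: 0.316
```

```bash
python3 -c "
from h import *
st()"
```

```text
t 21.27 pos [0.4406 0.2983 0.0328] xyaw -168.0 zax [-0. -0. -1.] F [-0.66  0.56 -0.4 ] w 0.316 q [-0.84  0.48  0.19  1.98 -0.14  0.7   1.22]
```

Request:
apply_moves(targets=[1, 0, 0, 0.0025, 0, 1, 0, 0, 0.0025, 0, 1, 0, 0, 0.0025, 0, 1, 0, 0, 0, 0])

```text
clock: 21.78
position: [0.4405, 0.2983, 0.0298]
ee_rot: [-0.328, 3.124, 0.0]
force: [-0.3, -1.1, -0.3]
width: 0.32
```

```bash
python3 -c "
from look import *
from seat import *
look('s16',190,90,120,100,6)
look('t16',130,170,130,110,6,cam='top')
seat('pics/t16_raw.png','pics/t16b.png',130,170,130,110,6,.083,'top')
seat('pics/s16_raw.png','pics/s16b.png',190,90,120,100,6,.083,'side')"
```

```text
t 21.77 pos [0.4405 0.2983 0.0298] xyaw -168.0 zax [ 0.  0. -1.] F [-0.29 -1.06 -0.33] w 0.32 q [-0.84  0.48  0.19  1.98 -0.14  0.69  1.22]
t 21.82 pos [0.4406 0.2983 0.0298] xyaw -168.0 zax [ 0.  0. -1.] F [-0.44 -0.15 -0.66] w 0.319 q [-0.84  0.48  0.19  1.98 -0.14  0.69  1.22]
```

View pics/s16b.png

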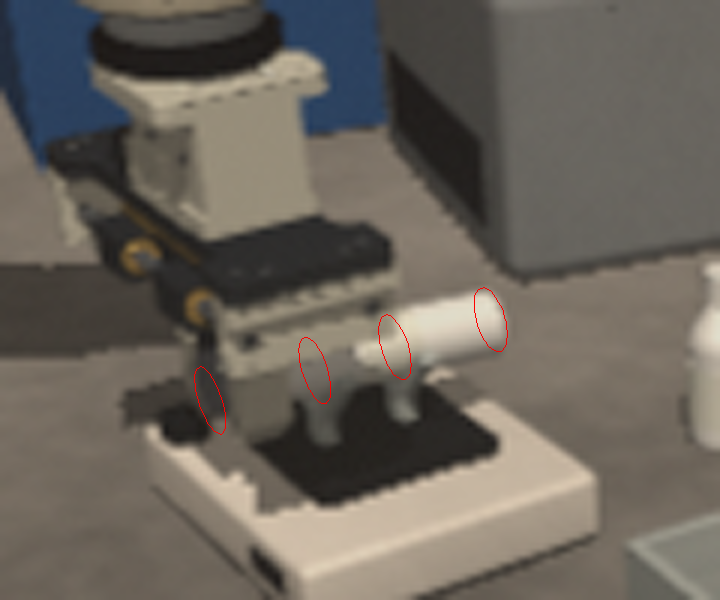

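View pics/t16b.png

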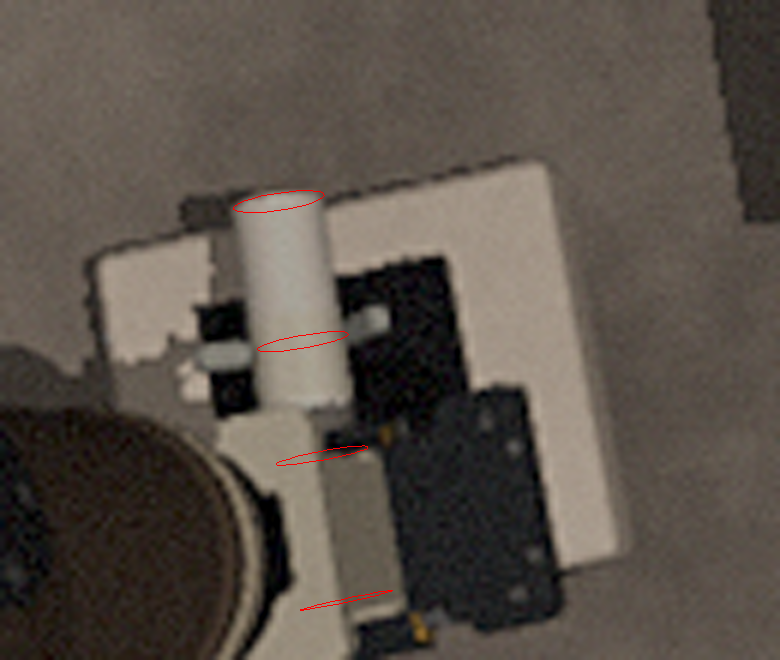

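Request:
apply_moves(targets=[1, 0, 0, 0.0025, 0, 1, 0, 0, 0.0025, 0, 1, 0, 0, 0, 0])

```text
clock: 22.25
position: [0.4406, 0.2985, 0.0279]
ee_rot: [-0.329, 3.124, 0.0]
force: [-0.7, 0.4, 1.1]
width: 0.324
```

```bash
python3 -c "
from h import *
st()"
```

```text
t 22.25 pos [0.4406 0.2985 0.0279] xyaw -167.99 zax [ 0.  0. -1.] F [-0.69  0.38  1.11] w 0.324 q [-0.84  0.48  0.19  1.99 -0.14  0.68  1.22]
```

Request:
apply_moves(targets=[1, 0, 0, 0.0025, 0, 1, 0, 0, 0.0012, 0, 1, 0, 0, 0, 0])

```text
clock: 22.62
position: [0.4405, 0.2984, 0.0264]
ee_rot: [0.329, -3.124, -0.0]
force: [-1.2, 1.6, 2.5]
width: 0.32
```

```bash
python3 -c "
from h import *
st()"
```

```text
t 22.62 pos [0.4405 0.2984 0.0264] xyaw -167.99 zax [-0.  0. -1.] F [-1.17  1.6   2.46] w 0.32 q [-0.84  0.49  0.19  1.99 -0.14  0.68  1.22]
```

Request:
apply_moves(targets=[1, 0, 0.0025, 0, 0, 1, 0, 0, 0.002, 0, 1, 0, 0, 0, 0])

```text
clock: 23.0
position: [0.4404, 0.2993, 0.0255]
ee_rot: [-0.328, 3.124, 0.0]
force: [-0.2, 1.4, 2.1]
width: 0.321
```

```bash
python3 -c "
from look import *
from seat import *
look('s17',190,90,120,100,6)
look('t17',130,170,130,110,6,cam='top')
seat('pics/t17_raw.png','pics/t17b.png',130,170,130,110,6,.083,'top')
seat('pics/s17_raw.png','pics/s17b.png',210,110,80,60,9,.083,'side')"
```

```text
t 23.0 pos [0.4404 0.2993 0.0255] xyaw -168.0 zax [ 0.  0. -1.] F [-0.16  1.36  2.07] w 0.321 q [-0.84  0.49  0.19  1.99 -0.14  0.68  1.22]
t 23.05 pos [0.4405 0.2993 0.0255] xyaw -168.0 zax [ 0.  0. -1.] F [-0.44  0.36  0.87] w 0.322 q [-0.84  0.49  0.19  1.99 -0.14  0.68  1.22]
```

View pics/s17b.png

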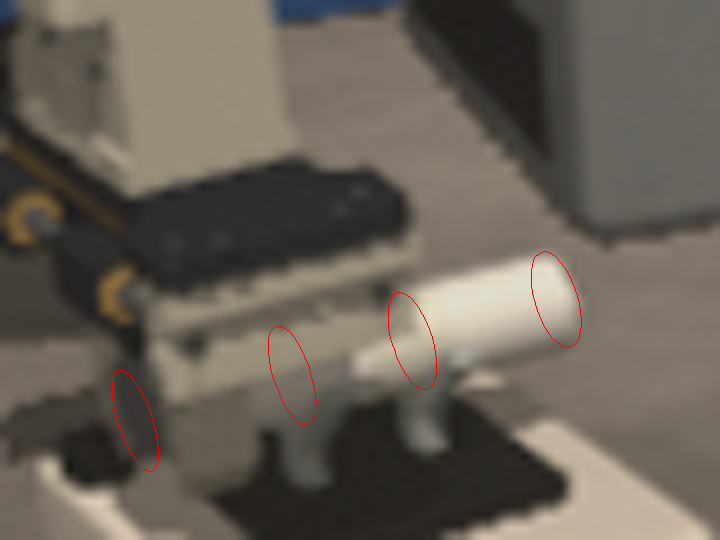

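View pics/t17b.png

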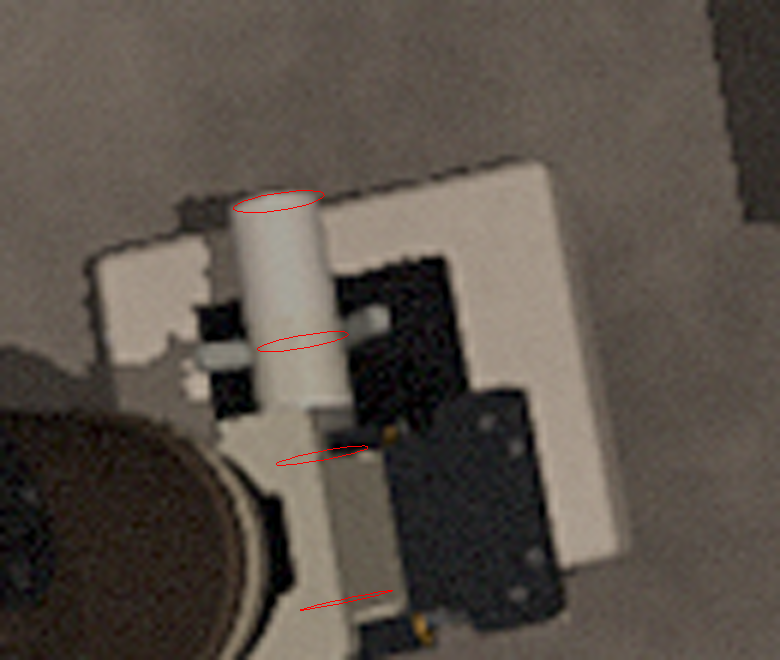

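Request:
apply_moves(targets=[1, 0, 0, 0.002, 0, 1, 0, 0, 0.002, 0, 1, 0, 0, 0, 0])

```text
clock: 23.48
position: [0.4402, 0.2993, 0.0239]
ee_rot: [0.328, -3.124, 0.0]
force: [-1.0, 1.1, 1.5]
width: 0.323
```

```bash
python3 -c "
from h import *
st()"
```

```text
t 23.48 pos [0.4402 0.2993 0.0239] xyaw -168.0 zax [-0. -0. -1.] F [-1.01  1.13  1.46] w 0.323 q [-0.84  0.49  0.19  1.99 -0.14  0.68  1.22]
```

Request:
apply_moves(targets=[1, 0, 0, 0.002, 0, 1, 0, 0, 0.002, 0, 1, 0, 0, 0, 0, 1, 0, 0, 0, 0])

```text
clock: 23.98
position: [0.4401, 0.2993, 0.0224]
ee_rot: [0.328, -3.124, -0.0]
force: [-4.0, 0.5, 4.6]
width: 0.318
```

```bash
python3 -c "
from look import *
from seat import *
look('s18',190,90,120,100,6)
look('t18',130,170,130,110,6,cam='top')
seat('pics/s18_raw.png','pics/s18b.png',210,110,80,60,9,.083,'side')"
```

```text
t 23.98 pos [0.4401 0.2993 0.0224] xyaw -168.0 zax [-0.  0. -1.] F [-4.04  0.47  4.6 ] w 0.318 q [-0.84  0.49  0.19  1.99 -0.14  0.67  1.22]
t 24.02 pos [0.4401 0.2993 0.0224] xyaw -167.99 zax [-0.  0. -1.] F [-3.64  1.86  5.03] w 0.319 q [-0.84  0.49  0.19  1.99 -0.14  0.67  1.22]
```

View pics/s18b.png

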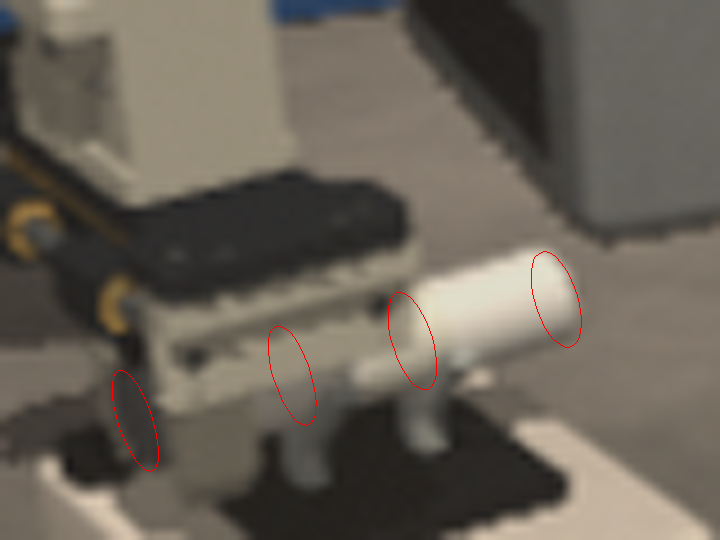

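Both forks now carry the tube: the force rose to 5 N and the overlay shows it seated. I'll open the jaws only partly, because the knob is close, then rise straight up.

Request:
apply_moves(targets=[0.65, 0, 0, 0, 0, 0.6, 0, 0, 0, 0, 0.54, 0, 0, 0, 0, 0.54, 0, 0, 0, 0, 0.54, 0, 0, 0, 0])

```text
clock: 24.7
position: [0.4404, 0.2992, 0.0223]
ee_rot: [-0.328, 3.124, -0.0]
force: [-0.2, 0.3, -0.4]
width: 0.459
```

```bash
python3 -c "
from look import *
from seat import *
look('s19',190,90,120,100,6)
look('t19',130,170,130,110,6,cam='top')
seat('pics/s19_raw.png','pics/s19b.png',210,110,80,60,9,.083,'side')"
```

```text
t 24.7 pos [0.4404 0.2992 0.0223] xyaw -168.0 zax [ 0. -0. -1.] F [-0.2   0.33 -0.39] w 0.459 q [-0.84  0.49  0.19  1.99 -0.14  0.67  1.22]
t 24.75 pos [0.4404 0.2992 0.0223] xyaw -168.0 zax [ 0. -0. -1.] F [-0.41 -0.09 -0.05] w 0.459 q [-0.84  0.49  0.19  1.99 -0.14  0.67  1.22]
```

View pics/s19b.png

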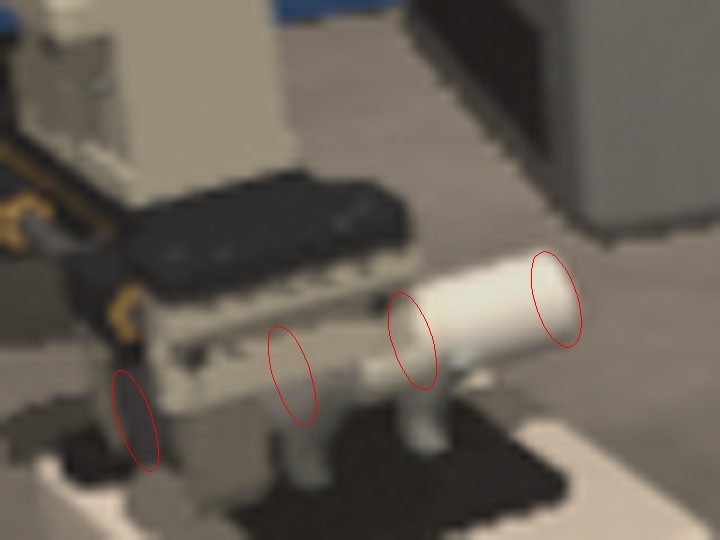

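View pics/t19.png

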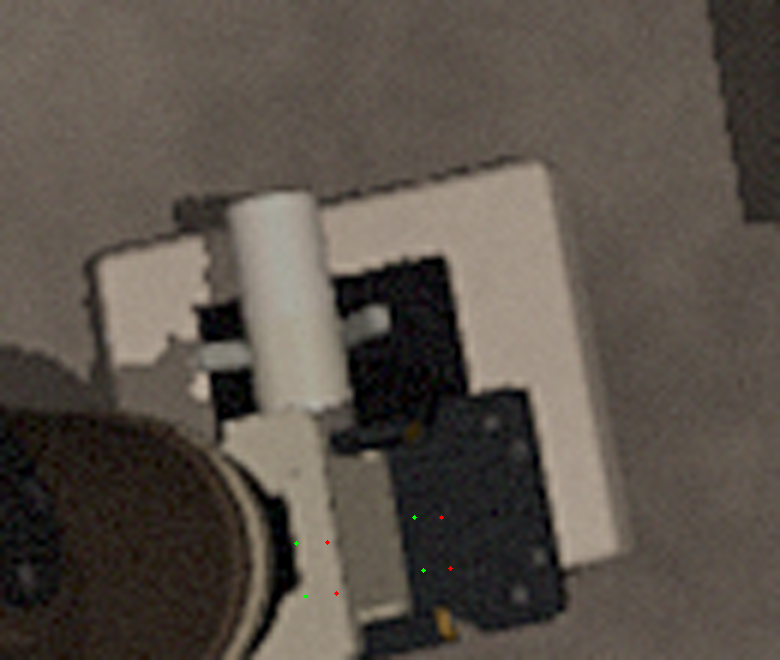

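Request:
apply_moves(targets=[0.54, 0, 0, -0.015, 0, 0.54, 0, 0, -0.03, 0, 0.54, 0, 0, -0.05, 0, 0.54, 0, 0, -0.06, 0, 0.54, 0, 0, -0.08, 0, 0.54, 0, 0, -0.08, 0, 0.54, 0, 0, -0.08, 0, 0.54, 0, 0, -0.06, 0, 0.54, 0, -0.08, 0, 0, 0.54, 0, -0.1, 0, 0, 0.54, 0, -0.1, 0, 0, 0.54, 0, -0.08, 0, 0, 0.54, 0, 0, 0, 0, 0.54, 0, 0, 0, 0])

```text
clock: 26.55
position: [0.4702, 0.1591, 0.205]
ee_rot: [-0.329, 3.124, 0.001]
force: [-0.5, -0.2, 0.1]
width: 0.457
```

```bash
python3 -c "
from look import *
from seat import *
look('s20',190,90,120,100,6)
look('t20',130,170,130,110,6,cam='top')
seat('pics/s20_raw.png','pics/s20b.png',200,105,100,75,8,.083,'side')
seat('pics/t20_raw.png','pics/t20b.png',130,170,130,110,6,.083,'top')"
```

```text
t 26.55 pos [0.4702 0.1591 0.205 ] xyaw -167.99 zax [ 0.001  0.001 -1.   ] F [-0.46 -0.17  0.15] w 0.457 q [-0.69  0.21  0.31  1.88 -0.07  1.07  1.43]
t 26.6 pos [0.4701 0.1595 0.2048] xyaw -167.93 zax [ 0.     0.001 -1.   ] F [-0.98  0.23 -0.1 ] w 0.459 q [-0.69  0.21  0.31  1.88 -0.07  1.07  1.43]
```

View pics/s20b.png

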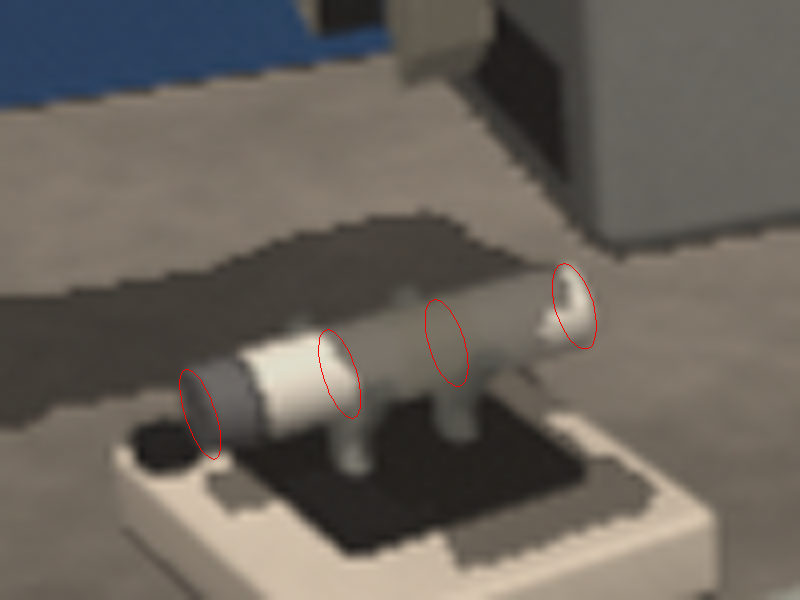

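View pics/t20b.png

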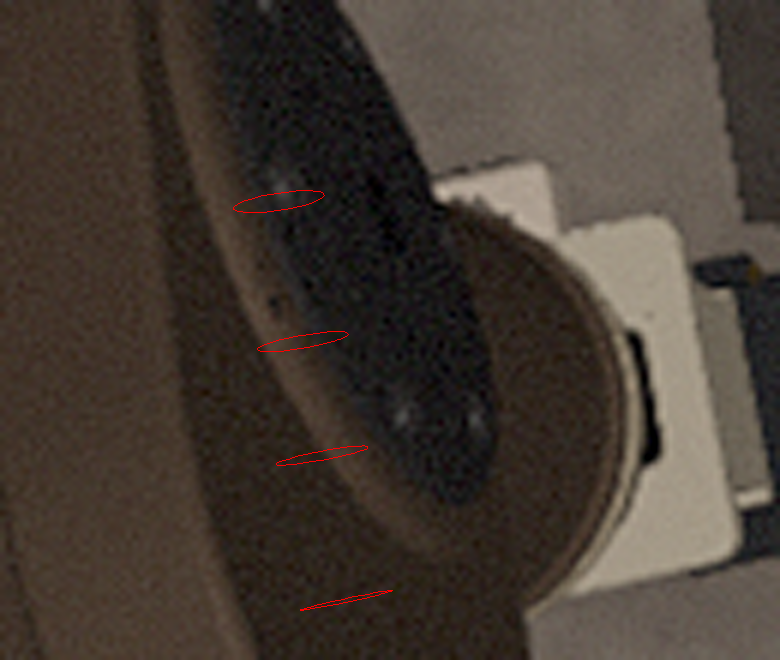

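View pics/s20_raw.png

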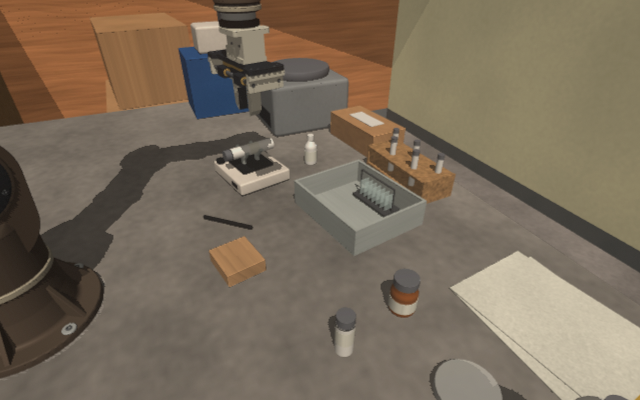

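The final side view shows the tube level in both forks, cap end at about (227,156) px and bottom end at about (271,143) px, matching the seated overlay. The short tube still stands at (345,332) and the gripper is clear. Handing in.

```bash
python3 -c "
from cell import arm
print(arm.sign_off())"
```

```text
the job is handed in; nothing more can be done
None
```

The long tube is lying level in the mixer's two V forks with its middle between them, and I handed the job in at about 26.6 s of the 51 s allowed.

**What I did:** I gripped the tube just below its cap and hung it inside the trough's near wall. I swung it level against the rim, carried it level, and lowered it until both forks took the load (about 5 N). Then I let go and backed the arm away.

**Last checks:**
- **Seating:** the final side picture matches the expected seated position within about 1 pixel (about 2 mm). The top camera's last picture was blocked by the arm, but just before release it agreed within 1–2 mm.
- **Surroundings:** the short tube and the amber jar still stand where they were, and the gripper touches nothing.

**What disagreed:**
- **Height reading:** in the pictures the fingertips sat about 31–36 mm higher than the reported tool position throughout. I went by the pictures and the contact forces instead.
- **First swing:** it left the tube about 5° short of level, which I only saw once it was above the mixer. I took it back to the rim, pressed it level (about 1° off), and carried it over again before seating it. When lowered, the far fork touched first and the tube turned a few more degrees in the fingers before both forks held it, so it may have been further off than 1°.

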